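# Stow the bottles in the rack and close its stop

## Task

Put away all the tall fluted glass bottles and small red-capped vinegar bottles that are out round the wooden bottle rack, the one that has toppled over included: draw the rack's sliding stop back and stand every one of them upright in a row on the rack's base, between its fixed end wall and the stop. Then slide the stop up by its knob until the bottles are packed snug between it and the wall with no slack left, and let go. Leave the lemon, garlic, tumbler and mug where they are.

Things in the scene. Friction and masses are not known exactly. Their poses are not given: they have to be found in the camera images.
- rack: low wooden bottle rack, fixed to the worktop, 94 mm wide, 362 mm long; origin under its centre. y axis along its length (seen from the robot, to the left), x across, z up. Its end at -y is a fixed wooden wall 108 mm high, the end at +y a low piece 62 mm high. Bottles stand in it in one row along y
- rack_wall (a point): foot of the fixed wall's inner face, 166 mm to -y of the rack's centre, on the middle line (x = 0) of the channel and on the base board, whose top is 12 mm above the worktop; axes as the rack's. The channel is 76 mm wide between two steel side rods, 8 mm thick, at x = -42 and +42 mm, 45 mm above the worktop
- stop (a joint): travel of the rack's sliding end stop in m: 0 = drawn fully back from the wall, growing towards the wall to 0.20. Clear length between the wall and the stop's face = 0.247 minus this. It slides with about 3 N of friction and stays where it is left; sliding a full row of bottles up with it takes up to about 15 N
- stop_face (a point): middle of the stop's wooden face that meets the bottles (68 mm wide, from the base board to 100 mm above the worktop), 50 mm above the worktop; axes as the rack's
- stop_knob (a point): upright round wooden knob on the stop, by which it is slid: 29 mm at its thickest, standing 63 mm behind the stop's face (to +y). Point: on its axis, 90 mm above the worktop; the knob's top is at 110 mm, its foot at 25 mm
- tall_a_mid (a point): tall slim fluted yellow-green glass bottle with a dome cap, 62 mm in diameter, 236 mm high, 0.21 to 0.36 kg; starts standing on the worktop; may be absent. Point: its centre, on the axis 118 mm above its underside. z axis from underside to cap
- tall_b_mid (a point): second bottle of the same kind: tall slim fluted yellow-green glass bottle with a dome cap, 62 mm in diameter, 236 mm high, 0.21 to 0.36 kg; starts standing on the worktop; may be absent. Point: its centre, on the axis 118 mm above its underside. z axis from underside to cap
- short_a_mid (a point): small clear vinegar bottle, red cap, 192 mm high: round body 45 mm in diameter for the lower 105 mm, tapering to a neck and cap about 27 mm in diameter over the top 60 mm; 0.15 to 0.26 kg. Point: on its axis, 96 mm above its underside. z axis from underside to cap. Starts standing on the worktop; may be absent
- short_b_mid (a point): small clear vinegar bottle, red cap, 192 mm high: round body 45 mm in diameter for the lower 105 mm, tapering to a neck and cap about 27 mm in diameter over the top 60 mm; 0.15 to 0.26 kg. Point: on its axis, 96 mm above its underside. z axis from underside to cap. Always present: this one has toppled and starts lying on the worktop, its axis 22.5 mm above it; it can roll
- lemon: bystander: a lemon, 78 x 55 mm; not part of the job. Origin under its centre
- garlic: bystander: a garlic bulb, 60 mm; not part of the job. Origin under its centre
- tumbler: bystander: a clear glass tumbler, 76 mm across and 86 mm high; not part of the job. Origin under its centre
- mug: bystander: a dotted mug with a handle, 82 mm across and 91 mm high; not part of the job. Origin under its centre

How it is judged (in metres and radians):
On the way, in this order (a step that is already met when the one before it is completed fails the run):
1. the stop is drawn back to make room (more than 155 mm between wall and stop) (value of joint stop below 0.092 m), for 0.2 s.
2. every bottle stands upright on the rack's base between the wall and the stop (angle between each of tall_a_mid, tall_b_mid, short_a_mid, short_b_mid's own z axis and vertical below 0.1 rad and x of tall_a_mid in the frame of rack between -0.025 and 0.025 m and y of each of tall_a_mid, tall_b_mid, short_a_mid, short_b_mid in the frame of rack_wall above 0.015 m and y of each of tall_a_mid, tall_b_mid, short_a_mid, short_b_mid in the frame of stop_face below -0.015 m and z of tall_a_mid in the frame of rack between 0.124 and 0.136 m and x of tall_b_mid in the frame of rack between -0.025 and 0.025 m and z of tall_b_mid in the frame of rack between 0.124 and 0.136 m and x of short_a_mid in the frame of rack between -0.025 and 0.025 m and z of short_a_mid in the frame of rack between 0.102 and 0.114 m and x of short_b_mid in the frame of rack between -0.025 and 0.025 m and z of short_b_mid in the frame of rack between 0.102 and 0.114 m), for 0.2 s.
At the end, for the whole second after the job is handed in: Every bottle present stands upright (within 0.1 rad) on the rack's base between the fixed wall and the stop, released and still, and the slack left in the row (clear length from wall to stop less the sum of the bottles' diameters) is under 8 mm (all of step 2 and value of joint stop above 0.025 m and (horizontal distance between tall_a_mid and rack below 10 m or value of joint stop above 0.087 m) and (horizontal distance between tall_b_mid and rack below 10 m or value of joint stop above 0.087 m) and (horizontal distance between short_a_mid and rack below 10 m or value of joint stop above 0.07 m)); the robot touches nothing.
It fails at once if the lemon, garlic, tumbler or mug is shifted by more than 40 mm (distance of any of lemon, garlic, tumbler, mug from where it was at the start of the episode above 0.04 m).
It fails at once if the tumbler or mug is knocked over (angle between any of tumbler, mug's own z axis and vertical above 0.6 rad).
It fails at once if a bottle falls off the worktop (height (world z) of any of tall_a_mid, tall_b_mid, short_a_mid, short_b_mid below -0.1 m).
Of tall_a, tall_b, short_a only 2 to 3 are there at a start; the rules pass over those that are not, and their reading is None.
Once in a run the grip may slacken for a moment while it holds something.
It also fails if it takes over 210 s, if anything falls off the work surface, if the arm or the gripper's body presses on something with over 40 N, if the wrist force passes 120 N, or if a joint passes its speed limit or range.

## Robot

A 7-joint arm with a two-finger parallel gripper is mounted at the origin on a cart in front of the work surface, level with it; the furniture and walls round the work are solid. World frame = base frame: x ahead of the robot, y to its left, z up, the work surface at z = 0. Lengths are in mm, angles in rad, forces in N, time in s.
With the tool pointing down it reaches from about 425 to 1025 mm from the base axis. Payload 3.6 kg.
Tool frame: the origin (TCP) lies midway between the tips of the shut fingers; the grasp point (between the pads) lies 19 mm behind it; z points along the fingers, y is the line along which they close (so a half turn about z gives the same grasp; the last joint's range is limited). The gripper opens to 85 mm and grips with 20 to 120 N. Pads are 22 mm wide; open, the fingers measure 114 mm over their backs; the gripper's body (76 mm by 85 mm) begins 54 mm behind the grasp point. The pads swing forward as they close: fully open they stand 13 mm farther back than shut.
Start: joints at [-1.308, 0.591, 0.048, 1.609, -0.033, 0.943, -0.034], TCP at [252.542, 679.597, 231.302] pointing down, gripper open.
Joint ranges: [-2.69, 2.69], [-0.47, 2.24], [-1.27, 1.36], [0.19, 2.51], [-1.53, 4.68], [0.08, 2.07], [-3.09, 3.09]. Speed limits (rad/s): [2.57, 2.57, 3.14, 3.14, 3.14, 3.14, 3.14].

## Interface

Orientations are given as a rotation vector (axis times angle).
In Python, from rig import ctrl gives the robot as it stands.
- The arm moves only by the tool play_rows, never from a script. Its argument "deltas" is a list of rows, each an object of numbers: "x", "y", "z": the shift along the tool's x, y, z in units of 120 mm (1.0 is 120 mm); "ax", "ay", "az": the turn, a rotation vector about the tool's x, y, z in units of 60 degrees (1.0 is 60 degrees); "hand": the opening, from -1 (shut) to 1 (fully open). In form: [{"x": .., "y": .., "z": .., "ax": .., "ay": .., "az": .., "hand": ..}, ...]. A call has 1 to 12 rows; each row is the pose to reach, as a shift and turn from the pose commanded when the call began, along the tool's axes at that moment; what a row does not reach only later rows make up. A row lasts 1/8 s, in which the tool goes at most 62.5 mm and 10.7 degrees, less where a joint would pass 70% of its speed; a pose out of reach is approached as far as the arm can. A call with a number of a shift or a turn outside -1 to 1 is refused whole. A call with a gripper value outside its range is refused whole. The fingers move at their own pace and stop on an object; "grip_force" is the grip in N (left out, the last holds). Time passes only in rows, so rows that repeat a pose let the fingers close. It gives the time, the measured TCP pose, the force, the opening and the grip force at its end, in the units of the state.
- ctrl.state(): the state, without advancing time (a new reading comes with each control period).
- ctrl.get_image(name): name is "side" or "top"; returns a dict with "frame" (420x560x3 uint8, red, green, blue), "z_map" (420x560 float32, mm along the optical axis (not along the pixel's ray), 0 where there is no reading), "mtx" (3x3 intrinsics, pixels), "distortion" ([k1, k2, p1, p2, k3] as OpenCV has them; the pictures are not rectified), "extrinsics" (4x4, takes a point from camera to world coordinates). Camera axes: x right, y up, looking along -z (the intrinsics and any distortion apply to the point x, -y, -z); pixel columns grow to the right and rows downward; lengths in mm; the calibration is good to about 2 mm. A picture is of the moment at which its call begins.
- ctrl.finish_job(): hands the job in; it is judged then, once.
Trained networks look in the newest picture that a camera, given by its name, has taken for a name from the list of things; names that differ only in an ending like _2 or _b are one class to them, and where a whole thing is asked for, a point or a joint stands for the part that bears it (a point fixed in the world has none). Each returns a list of dicts, best first, with "score" (0 to 1); they miss things now and then, are a little off and sometimes report something else, mostly with a low value. They report only what shows in the picture. A call takes as long as a camera call.
- ctrl.trace(target, camera): "region" (420x560 bool, what is visible of it) and "location" ([column, row] in pixels, amid what is visible of it).
- ctrl.mark_of(target, camera): "location" ([column, row] in pixels: a listed point, or the origin of a listed thing).
The state is a dict: "t": time; "joint_pos": joint angles; "joint_vel": joint speeds; "effort": joint torques, N m; "tool_pos": TCP position; "tcp_rot": TCP orientation; "wrist_force": force on the tool from outside, world axes, zero at the start; "ft_torque": the same for the moment, N m; "grip_width": finger opening in mm; "grip_force": force on a finger pad.
Only numpy, scipy, OpenCV 4.12 (cv2) and the standard library are available. Lean on these libraries where they do the work, as an engineer would, in place of code of your own. Each camera call takes 0.05 s, during which the arm holds its last target. There are 200 camera calls.

## Working session

There is one attempt and no reset: what is moved stays moved. The work goes in short steps, Python scripts to look and compute and a tool call to move; the robot and the scene stay as the last step left them, time stands still between calls to the robot, and variables do not carry over. Pictures are saved under pics/ and viewed, at most 14 in all, crops included, and the job is handed in when it is done.

Besides the shell and the picture viewer there is one more tool, called in YAML: its name, and indented under it one key for each argument. play_rows: Moves the arm, as the interface text tells. Its arguments: {"type":"object","properties":{"deltas":{"type":"array"},"grip_force":{"type":"number"}},"required":["deltas"]}

```bash
ls; mkdir -p pics; cat > h.py <<'E'
import numpy as np, cv2
from rig import ctrl
from scipy.spatial.transform import Rotation as R
def cloud(im):
    z=im["z_map"].astype(float); h,w=z.shape
    uv=np.stack(np.meshgrid(np.arange(w),np.arange(h)),-1).reshape(-1,1,2).astype(np.float64)
    n=cv2.undistortPoints(uv,np.array(im["mtx"]),np.array(im["distortion"])).reshape(h,w,2)
    p=np.stack([n[...,0]*z,-n[...,1]*z,-z],-1)
    E=np.array(im["extrinsics"]); P=p@E[:3,:3].T+E[:3,3]
    P[z<=0]=np.nan
    return P
def ray_at_z(im,px,zw):
    n=cv2.undistortPoints(np.array(px,float).reshape(1,1,2),np.array(im["mtx"]),np.array(im["distortion"])).ravel()
    E=np.array(im["extrinsics"]); d=E[:3,:3]@np.array([n[0],-n[1],-1]); o=E[:3,3]
    return o+d*(zw-o[2])/d[2]
def save(im,name,crop=None):
    cv2.imwrite("pics/"+name,cv2.cvtColor(np.asarray(im["frame"]),cv2.COLOR_RGB2BGR))
E
python3 - <<'E'
from h import *
for c in("top","side"):
    im=ctrl.get_image(c); save(im,c+"0.png"); P=cloud(im)
    print(c,np.round(np.array(im["extrinsics"]),2).tolist())
    for n,zz in (("rack",0),("rack_wall",12),("stop_face",50),("stop_knob",90),("tall_a_mid",118),("short_a_mid",96),("lemon",0),("garlic",0),("tumbler",0),("mug",0)):
        for d in ctrl.mark_of(n,c):
            print(n,round(d["score"],2),np.round(d["location"]),ray_at_z(im,d["location"],zz).round())
print(ctrl.state())
E
```

```text
pics
top [[-0.02, 1.0, -0.09, 438.13], [-1.0, -0.02, -0.0, -121.66], [-0.0, 0.09, 1.0, 1163.39], [0.0, 0.0, 0.0, 1.0]]
rack 0.86 [320. 237.] [ 477. -231.    0.]
rack 0.47 [233. 181.] [648.  21.   0.]
rack_wall 0.73 [372. 230.] [ 495. -384.   12.]
stop_face 0.84 [353. 234.] [ 481. -321.   50.]
stop_knob 0.71 [333. 232.] [ 487. -261.   90.]
stop_knob 0.3 [182. 269.] [396. 150.  90.]
tall_a_mid 0.63 [185. 272.] [389. 135. 118.]
short_a_mid 0.92 [359. 268.] [ 390. -325.   96.]
short_a_mid 0.65 [230. 183.] [627.  17.  96.]
short_a_mid 0.21 [334. 233.] [ 484. -260.   96.]
lemon 0.77 [360. 197.] [ 591. -354.    0.]
garlic 0.6 [320. 199.] [ 590. -235.    0.]
tumbler 0.71 [228. 181.] [649.  34.   0.]
mug 0.58 [197. 168.] [691. 126.   0.]
mug 0.43 [316. 234.] [ 487. -221.    0.]
side [[0.21, 0.86, -0.47, 38.9], [-0.98, 0.19, -0.09, -223.14], [0.01, 0.48, 0.88, 1041.38], [0.0, 0.0, 0.0, 1.0]]
rack 0.67 [318. 256.] [ 490. -235.    0.]
rack_wall 0.66 [386. 265.] [ 499. -395.   12.]
rack_wall 0.45 [363. 255.] [ 512. -339.   12.]
stop_face 0.76 [360. 256.] [ 490. -328.   50.]
stop_face 0.64 [228. 1
[... 442 characters left out ...]
ray([-1.30846803,  0.59117426,  0.04840212,  1.60848051, -0.03329255,
        0.9426916 , -0.03370932]), 'joint_vel': array([-1.75157984e-04,  4.24469846e-05,  1.21323635e-03, -2.31378142e-03,
       -1.19482219e-03, -8.19117183e-05,  1.04898986e-05]), 'effort': array([-7.21623255e-04, -5.48645067e+01,  1.54643856e+00, -1.98540938e+01,
        9.52993229e-03,  1.34168273e-03, -1.49578995e-05]), 'tool_pos': array([252.57156047, 679.60276072, 231.32841557]), 'tcp_rot': array([5.55941417e-01, 3.09197212e+00, 7.47147794e-05]), 'wrist_force': array([ 0.03271475,  0.52281361, -0.52967118]), 'ft_torque': array([0.01788287, 0.04550968, 0.01489635]), 'grip_force': 0.0, 'grip_width': 85.4205635764512}
```

View pictures.

View pics/top0.png

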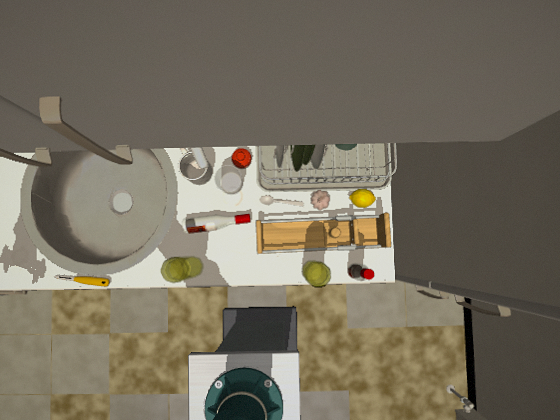

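View pics/side0.png

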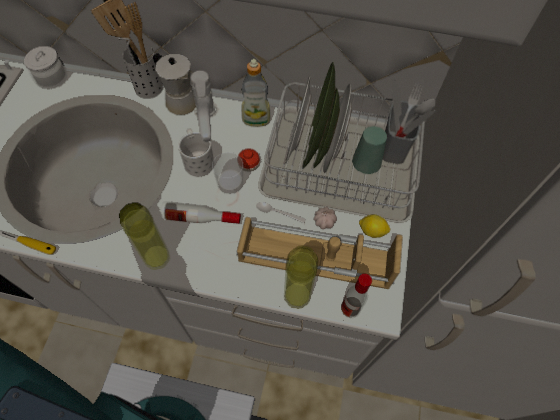

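```bash
cat >> h.py <<'E'
def ortho(P,F,x0=330,x1=780,y0=-450,y1=260):
    H=np.zeros((x1-x0,y1-y0),np.float32); C=np.zeros((x1-x0,y1-y0,3),np.uint8)
    m=np.isfinite(P[...,0]); p=P[m]; f=np.asarray(F)[m]; o=np.argsort(p[:,2]); p=p[o]; f=f[o]
    r=(x1-p[:,0]).astype(int); c=(y1-p[:,1]).astype(int)
    for dr in(-1,0,1):
        for dc in(-1,0,1):
            rr,cc=r+dr,c+dc
            k=(rr>=0)&(rr<H.shape[0])&(cc>=0)&(cc<H.shape[1])
            C[rr[k],cc[k]]=f[k]; H[rr[k],cc[k]]=p[k,2]
    return H,C
E
python3 - <<'E'
from h import *
out={}
for c in("top","side"):
    im=ctrl.get_image(c); P=cloud(im); H,C=ortho(P,im["frame"])
    if c=="top": cv2.imwrite("pics/ortho_top.png",C[...,::-1])
    for n in ("rack","tall_a_mid","short_a_mid","stop_knob","lemon","garlic","tumbler","mug"):
        for d in ctrl.trace(n,c):
            if d["score"]<.3: continue
            m=d["region"]; p=P[m]; p=p[np.isfinite(p[:,0])]
            hi=p[p[:,2]>np.percentile(p[:,2],97)-8]
            print(c,n,round(d["score"],2),np.round(d["location"]),"n",len(p),"med",np.median(p,0).round(),"zmax",np.percentile(p[:,2],98).round(),"topmid",((hi.min(0)+hi.max(0))/2).round(), "ext",np.percentile(p,3,0).round(),np.percentile(p,97,0).round())
            if n=="rack":
                for a,b in((38,50),(95,115),(55,66),(8,16)):
                    q=p[(p[:,2]>a)&(p[:,2]<b)]
                    if len(q)>10: print(a,b,len(q),cv2.minAreaRect(q[:,:2].astype(np.float32)))
E
```

```text
top rack 0.77 [321. 233.] n 4525 med [ 485. -241.   16.] zmax 108.0 topmid [ 488. -330.  106.] ext [ 440. -399.    8.] [530. -58. 108.]
38 50 601 ((483.5726623535156, -222.04129028320312), (98.1243896484375, 349.11346435546875), 2.181006669998169)
95 115 418 ((489.1934814453125, -329.53472900390625), (159.69003295898438, 90.9988021850586), 89.10614776611328)
55 66 231 ((485.0402526855469, -222.26431274414062), (92.1314926147461, 348.7326965332031), 1.3772660493850708)
8 16 2078 ((481.8435974121094, -228.77195739746094), (87.72261810302734, 334.4393615722656), 1.345157504081726)
top tall_a_mid 0.78 [183. 270.] n 881 med [403. 122. 219.] zmax 237.0 topmid [401. 138. 234.] ext [374. 108.  30.] [429. 157. 236.]
top tall_a_mid 0.54 [342. 232.] n 1002 med [ 485. -293.   30.] zmax 109.0 topmid [ 486. -287.  107.] ext [ 443. -322.   21.] [ 530. -244.  109.]
top tall_a_mid 0.35 [357. 196.] n 397 med [ 583. -350.   47.] zmax 57.0 topmid [ 587. -353.   53.] ext [ 560. -384.    3.] [ 610. -321.   56.]
top short_a_mid 0.8 [359. 270.] n 380 med [ 380. -318.  116.] zmax 195.0 topmid [ 378. -328.  1
[... 1835 characters left out ...]
   21.] [ 529. -244.  108.]
side lemon 0.78 [377. 223.] n 510 med [ 578. -353.   45.] zmax 56.0 topmid [ 585. -355.   53.] ext [ 561. -385.   25.] [ 603. -323.   55.]
side garlic 0.78 [324. 216.] n 434 med [ 577. -232.   35.] zmax 52.0 topmid [ 582. -232.   49.] ext [ 558. -257.   -1.] [ 612. -207.   49.]
side tumbler 0.67 [226. 169.] n 1079 med [657.  28.  49.] zmax 86.0 topmid [644.  26.  83.] ext [607.  -9.   8.] [680.  62.  85.]
side mug 0.81 [197. 158.] n 1264 med [677. 126.  51.] zmax 91.0 topmid [682. 112. 120.] ext [642.  82.   1.] [723. 160.  91.]
side mug 0.42 [355. 300.] n 828 med [ 367. -326.  112.] zmax 194.0 topmid [ 378. -329.  191.] ext [ 356. -349.    7.] [ 390. -308.  193.]
```

View pics/ortho_top.png

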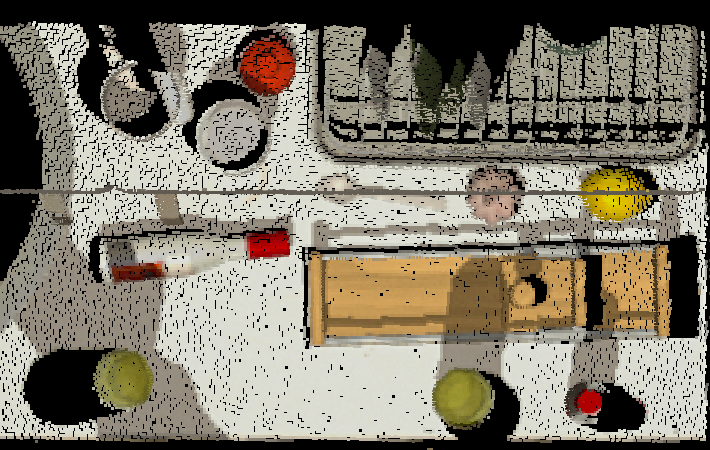

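```bash
cat >> h.py <<'E'
def Rdown(yaw=1.7): # tool y = rack x, z down
    a=np.radians(yaw); c,s=np.cos(a),np.sin(a)
    return np.array([[-s,c,0],[c,s,0],[0,0,-1.]])
def plan(targets,p=None,Rc=None):
    st=ctrl.state()
    p=np.array(st["tool_pos"]) if p is None else np.array(p,float)
    Rc=R.from_rotvec(st["tcp_rot"]).as_matrix() if Rc is None else Rc
    for tp,tR in targets:
        tp=np.array(tp,float); d=Rc.T@(tp-p)/120; rv=R.from_matrix(Rc.T@tR).as_rotvec()/np.radians(60)
        n=int(np.ceil(max(1,abs(d).max(),abs(rv).max())))
        for k in range(n):
            q=p+(tp-p)*(k+1)/n; Rk=Rc@R.from_rotvec(rv*np.radians(60)*(1)/n).as_matrix()
            d=Rc.T@(q-(p+(tp-p)*k/n))/120
            rows=int(np.ceil(max(np.linalg.norm(d)*120/62.5,np.linalg.norm(rv)/n*60/10.7)))
            print(dict(zip(["x","y","z","ax","ay","az"],np.r_[d,rv/n].round(3).tolist())),"rows",rows,"->",q.round())
            Rc=Rk
        p=tp
E
python3 - <<'E'
from h import *
# rack yaw and centre
for c in("top","side"):
    im=ctrl.get_image(c); P=cloud(im); p=P[ctrl.trace("rack",c)[0]["region"]]
    q=p[(p[:,2]>38)&(p[:,2]<52)]
    for s in(1,-1):
        k=q[((q[:,0]-485+0.03*(q[:,1]+230))*s>33)]
        if len(k)>20: print(c,s,len(k),np.polyfit(k[:,1]+230,k[:,0],1))
    f=np.asarray(im["frame"]).astype(int)
    q=P[(P[...,2]>101)&(P[...,2]<112)&(abs(P[...,0]-485)<50)&(P[...,1]<-235)&(P[...,1]>-420)]
    for a,b in((-425,-385),(-345,-300),(-285,-240)):
        k=q[(q[:,1]>a)&(q[:,1]<b)]; print(a,b,len(k),k.min(0).round(),k.max(0).round(),k.mean(0).round())
Rd=Rdown()
plan([((252.5,679.6,351),R.from_rotvec([5.55941417e-01,3.09197212,0]).as_matrix()),((450,300,351),Rd),((487,-260,351),Rd)])
E
```

```text
top 1 329 [-2.28598750e-02  5.26679537e+02]
top -1 344 [-2.43623461e-02  4.43082410e+02]
-425 -385 195 [ 442. -411.  101.] [ 534. -394.  112.] [ 489. -402.  107.]
-345 -300 25 [ 455. -324.  101.] [ 514. -313.  104.] [ 485. -318.  102.]
-285 -240 83 [ 473. -273.  101.] [ 500. -250.  112.] [ 486. -261.  107.]
side 1 473 [-2.35483101e-02  5.27197857e+02]
side -1 447 [-2.40416727e-02  4.43208354e+02]
-425 -385 270 [ 443. -412.  101.] [ 535. -394.  112.] [ 487. -402.  106.]
-345 -300 14 [ 456. -324.  101.] [ 512. -315.  103.] [ 490. -319.  102.]
-285 -240 112 [ 473. -276.  101.] [ 498. -251.  111.] [ 485. -263.  107.]
{'x': 0.001, 'y': -0.0, 'z': -0.997, 'ax': 0.0, 'ay': 0.0, 'az': -0.0} rows 2 -> [252. 680. 351.]
{'x': -0.882, 'y': -0.797, 'z': 0.0, 'ax': 0.0, 'ay': 0.0, 'az': 0.377} rows 3 -> [318. 553. 351.]
{'x': -1.121, 'y': -0.397, 'z': 0.0, 'ax': 0.0, 'ay': 0.0, 'az': 0.377} rows 3 -> [384. 427. 351.]
{'x': -1.187, 'y': 0.065, 'z': 0.0, 'ax': 0.0, 'ay': 0.0, 'az': 0.377} rows 3 -> [450. 300. 351.]
{'x': -0.935, 'y': 0.034, 'z': -0.0, 'ax': -0.0, 'ay': -0.0, 'az': -0.0} rows 2 -> [457. 188. 351.]
{'x': -0.935, 'y': 0.034, 'z': -0.0, 'ax': -0.0, 'ay': -0.0, 'az': -0.0} rows 2 -> [465.  76. 351.]
{'x': -0.935, 'y': 0.034, 'z': -0.0, 'ax': -0.0, 'ay': -0.0, 'az': -0.0} rows 2 -> [472. -36. 351.]
{'x': -0.935, 'y': 0.034, 'z': -0.0, 'ax': -0.0, 'ay': -0.0, 'az': -0.0} rows 2 -> [ 480. -148.  351.]
{'x': -0.935, 'y': 0.034, 'z': -0.0, 'ax': -0.0, 'ay': -0.0, 'az': -0.0} rows 2 -> [ 487. -260.  351.]
```

```bash
sed -i 's/yaw=1.7/yaw=1.36/; s/abs(d).max(),abs(rv).max())))/abs(d).max()*1.27,abs(rv).max())))/' h.py
python3 - <<'E'
from h import *
Rd=Rdown()
R0=R.from_rotvec([5.55941417e-01,3.09197212,0]).as_matrix()
plan([((450,300,351),Rd),((486.5,-261,351),Rd)],(252.5,679.6,351),R0)
E
```

```text
{'x': -0.661, 'y': -0.598, 'z': 0.0, 'ax': 0.0, 'ay': 0.0, 'az': 0.284} rows 2 -> [302. 585. 351.]
{'x': -0.808, 'y': -0.378, 'z': 0.0, 'ax': 0.0, 'ay': 0.0, 'az': 0.284} rows 2 -> [351. 490. 351.]
{'x': -0.883, 'y': -0.124, 'z': 0.0, 'ax': 0.0, 'ay': 0.0, 'az': 0.284} rows 2 -> [401. 395. 351.]
{'x': -0.88, 'y': 0.14, 'z': 0.0, 'ax': 0.0, 'ay': 0.0, 'az': 0.284} rows 2 -> [450. 300. 351.]
{'x': -0.78, 'y': 0.032, 'z': 0.0, 'ax': 0.0, 'ay': 0.0, 'az': 0.0} rows 2 -> [456. 206. 351.]
{'x': -0.78, 'y': 0.032, 'z': 0.0, 'ax': 0.0, 'ay': 0.0, 'az': 0.0} rows 2 -> [462. 113. 351.]
{'x': -0.78, 'y': 0.032, 'z': 0.0, 'ax': 0.0, 'ay': 0.0, 'az': 0.0} rows 2 -> [468.  20. 351.]
{'x': -0.78, 'y': 0.032, 'z': 0.0, 'ax': 0.0, 'ay': 0.0, 'az': 0.0} rows 2 -> [474. -74. 351.]
{'x': -0.78, 'y': 0.032, 'z': 0.0, 'ax': 0.0, 'ay': 0.0, 'az': 0.0} rows 2 -> [ 480. -168.  351.]
{'x': -0.78, 'y': 0.032, 'z': 0.0, 'ax': 0.0, 'ay': 0.0, 'az': 0.0} rows 2 -> [ 486. -261.  351.]
```

play_rows:
  deltas:
    - {"z":-0.5,"hand":1}
    - {"z":-1,"hand":1}
  grip_force: 60

```text
invalid input at $.deltas[0]: expected keys x, y, z, ax, ay, az, hand
```

play_rows:
  deltas:
    - {"x":0,"y":0,"z":-1,"ax":0,"ay":0,"az":0,"hand":1}
    - {"x":0,"y":0,"z":-1,"ax":0,"ay":0,"az":0,"hand":1}
    - {"x":0,"y":0,"z":-1,"ax":0,"ay":0,"az":0,"hand":1}
  grip_force: 60

```text
t: 2.58
tool_pos: [253.9, 682.8, 358.5]
tcp_rot: [0.556, 3.09, 0.02]
wrist_force: [0.1, 0.1, -0.4]
grip_width: 85.5
grip_force: 0.0
```

play_rows:
  deltas:
    - {"x":-0.66,"y":-0.6,"z":0,"ax":0,"ay":0,"az":0.284,"hand":1}
    - {"x":-0.66,"y":-0.6,"z":0,"ax":0,"ay":0,"az":0.284,"hand":1}
    - {"x":-0.66,"y":-0.6,"z":0,"ax":0,"ay":0,"az":0.284,"hand":1}

```text
t: 2.95
tool_pos: [305.4, 579.6, 350.8]
tcp_rot: [1.018, 2.969, -0.005]
wrist_force: [0.1, -0.3, 0.7]
grip_width: 85.5
grip_force: 0.0
```

play_rows:
  deltas:
    - {"x":-0.81,"y":-0.38,"z":0,"ax":0,"ay":0,"az":0.284,"hand":1}
    - {"x":-0.81,"y":-0.38,"z":0,"ax":0,"ay":0,"az":0.284,"hand":1}
    - {"x":-0.81,"y":-0.38,"z":0,"ax":0,"ay":0,"az":0.284,"hand":1}

```text
t: 3.32
tool_pos: [353.6, 485.5, 350.9]
tcp_rot: [1.445, 2.788, -0.003]
wrist_force: [-0.6, 0.6, -1.1]
grip_width: 85.3
grip_force: 0.0
```

play_rows:
  deltas:
    - {"x":-0.88,"y":-0.12,"z":0,"ax":0,"ay":0,"az":0.284,"hand":1}
    - {"x":-0.88,"y":-0.12,"z":0,"ax":0,"ay":0,"az":0.284,"hand":1}
    - {"x":-0.88,"y":-0.12,"z":0,"ax":0,"ay":0,"az":0.284,"hand":1}

```text
t: 3.7
tool_pos: [402.4, 392.5, 351.1]
tcp_rot: [1.841, 2.545, -0.001]
wrist_force: [0.6, 1.3, 0.2]
grip_width: 85.0
grip_force: 0.0
```

play_rows:
  deltas:
    - {"x":-0.88,"y":0.14,"z":0,"ax":0,"ay":0,"az":0.284,"hand":1}
    - {"x":-0.88,"y":0.14,"z":0,"ax":0,"ay":0,"az":0.284,"hand":1}
    - {"x":-0.88,"y":0.14,"z":0,"ax":0,"ay":0,"az":0.284,"hand":1}

```text
t: 4.08
tool_pos: [451.5, 298.5, 351.2]
tcp_rot: [2.196, 2.245, -0.0]
wrist_force: [-0.3, 0.0, -0.6]
grip_width: 85.1
grip_force: 0.0
```

play_rows:
  deltas:
    - {"x":-0.936,"y":0.039,"z":0,"ax":0,"ay":0,"az":0,"hand":1}
    - {"x":-0.936,"y":0.039,"z":0,"ax":0,"ay":0,"az":0,"hand":1}

```text
t: 4.32
tool_pos: [457.4, 189.7, 351.0]
tcp_rot: [-2.185, -2.257, -0.0]
wrist_force: [0.5, 0.2, 0.3]
grip_width: 85.5
grip_force: 0.0
```

play_rows:
  deltas:
    - {"x":-0.936,"y":0.039,"z":0,"ax":0,"ay":0,"az":0,"hand":1}
    - {"x":-0.936,"y":0.039,"z":0,"ax":0,"ay":0,"az":0,"hand":1}

```text
t: 4.58
tool_pos: [465.6, 76.8, 351.3]
tcp_rot: [-2.187, -2.255, -0.002]
wrist_force: [0.1, -1.0, -0.0]
grip_width: 85.5
grip_force: 0.0
```

play_rows:
  deltas:
    - {"x":-0.936,"y":0.039,"z":0,"ax":0,"ay":0,"az":0,"hand":1}
    - {"x":-0.936,"y":0.039,"z":0,"ax":0,"ay":0,"az":0,"hand":1}

```text
t: 4.82
tool_pos: [473.9, -35.5, 351.4]
tcp_rot: [2.187, 2.255, 0.002]
wrist_force: [0.8, 0.1, -0.9]
grip_width: 85.7
grip_force: 0.0
```

play_rows:
  deltas:
    - {"x":-0.936,"y":0.039,"z":0,"ax":0,"ay":0,"az":0,"hand":1}
    - {"x":-0.936,"y":0.039,"z":0,"ax":0,"ay":0,"az":0,"hand":1}

```text
t: 5.08
tool_pos: [482.2, -147.8, 351.3]
tcp_rot: [2.186, 2.255, 0.002]
wrist_force: [0.5, -0.1, 0.3]
grip_width: 85.7
grip_force: 0.0
```

play_rows:
  deltas:
    - {"x":-0.936,"y":0.039,"z":0,"ax":0,"ay":0,"az":0,"hand":1}
    - {"x":-0.936,"y":0.039,"z":0,"ax":0,"ay":0,"az":0,"hand":1}
    - {"x":-0.936,"y":0.039,"z":0,"ax":0,"ay":0,"az":0,"hand":1}
    - {"x":-0.936,"y":0.039,"z":0,"ax":0,"ay":0,"az":0,"hand":1}

```text
t: 5.58
tool_pos: [489.6, -258.0, 350.6]
tcp_rot: [-2.187, -2.253, -0.001]
wrist_force: [0.3, -0.1, -1.0]
grip_width: 85.3
grip_force: 0.0
```

play_rows:
  deltas:
    - {"x":0,"y":0,"z":0.4,"ax":0,"ay":0,"az":0,"hand":1}
    - {"x":0,"y":0,"z":0.8,"ax":0,"ay":0,"az":0,"hand":1}
    - {"x":0,"y":0,"z":1,"ax":0,"ay":0,"az":0,"hand":1}
    - {"x":0,"y":0,"z":1,"ax":0,"ay":0,"az":0,"hand":1}

```text
t: 6.08
tool_pos: [488.0, -256.7, 229.3]
tcp_rot: [-2.183, -2.251, 0.001]
wrist_force: [0.4, -0.3, -0.0]
grip_width: 85.4
grip_force: 0.0
```

play_rows:
  deltas:
    - {"x":-0.04,"y":-0.015,"z":0.4,"ax":0,"ay":0,"az":0,"hand":1}
    - {"x":-0.04,"y":-0.015,"z":0.7,"ax":0,"ay":0,"az":0,"hand":1}
    - {"x":-0.04,"y":-0.015,"z":0.9,"ax":0,"ay":0,"az":0,"hand":1}
    - {"x":-0.04,"y":-0.015,"z":0.9,"ax":0,"ay":0,"az":0,"hand":1}

```text
t: 6.58
tool_pos: [487.1, -263.8, 123.1]
tcp_rot: [-2.189, -2.251, -0.001]
wrist_force: [0.6, -0.3, -0.3]
grip_width: 85.5
grip_force: 0.0
```

play_rows:
  deltas:
    - {"x":0,"y":0,"z":0.2,"ax":0,"ay":0,"az":0,"hand":1}
    - {"x":0,"y":0,"z":0.35,"ax":0,"ay":0,"az":0,"hand":1}
    - {"x":0,"y":0,"z":0.35,"ax":0,"ay":0,"az":0,"hand":-1}
    - {"x":0,"y":0,"z":0.35,"ax":0,"ay":0,"az":0,"hand":-1}
    - {"x":0,"y":0,"z":0.35,"ax":0,"ay":0,"az":0,"hand":-1}
    - {"x":0,"y":0,"z":0.35,"ax":0,"ay":0,"az":0,"hand":-1}
    - {"x":0,"y":0,"z":0.35,"ax":0,"ay":0,"az":0,"hand":-1}
  grip_force: 40

```text
t: 7.45
tool_pos: [487.3, -265.9, 82.3]
tcp_rot: [2.192, 2.248, 0.002]
wrist_force: [-0.1, 1.2, 6.0]
grip_width: 26.9
grip_force: 39.2
```

play_rows:
  deltas:
    - {"x":0.15,"y":0,"z":0,"ax":0,"ay":0,"az":0,"hand":-1}
    - {"x":0.35,"y":0,"z":0,"ax":0,"ay":0,"az":0,"hand":-1}
    - {"x":0.55,"y":0,"z":0,"ax":0,"ay":0,"az":0,"hand":-1}
    - {"x":0.75,"y":0,"z":0,"ax":0,"ay":0,"az":0,"hand":-1}
    - {"x":0.9,"y":0,"z":0,"ax":0,"ay":0,"az":0,"hand":-1}
    - {"x":0.9,"y":0,"z":0,"ax":0,"ay":0,"az":0,"hand":-1}

```text
t: 8.2
tool_pos: [484.5, -154.7, 82.2]
tcp_rot: [-2.19, -2.252, -0.004]
wrist_force: [1.8, 2.8, 9.6]
grip_width: 27.0
grip_force: 41.9
```

play_rows:
  deltas:
    - {"x":0.15,"y":0,"z":0,"ax":0,"ay":0,"az":0,"hand":-1}
    - {"x":0.3,"y":0,"z":0,"ax":0,"ay":0,"az":0,"hand":-1}
    - {"x":0.4,"y":0,"z":0,"ax":0,"ay":0,"az":0,"hand":-1}
    - {"x":0.48,"y":0,"z":0,"ax":0,"ay":0,"az":0,"hand":-1}
    - {"x":0.55,"y":0,"z":0,"ax":0,"ay":0,"az":0,"hand":-1}
    - {"x":0.55,"y":0,"z":0,"ax":0,"ay":0,"az":0,"hand":-1}

```text
t: 8.95
tool_pos: [482.8, -90.0, 82.2]
tcp_rot: [2.191, 2.25, 0.003]
wrist_force: [1.1, 0.6, 10.6]
grip_width: 26.6
grip_force: 42.0
```

play_rows:
  deltas:
    - {"x":0,"y":0,"z":0,"ax":0,"ay":0,"az":0,"hand":1}
    - {"x":0,"y":0,"z":0,"ax":0,"ay":0,"az":0,"hand":1}
    - {"x":0,"y":0,"z":0,"ax":0,"ay":0,"az":0,"hand":1}
    - {"x":0,"y":0,"z":0,"ax":0,"ay":0,"az":0,"hand":1}
    - {"x":0,"y":0,"z":-0.5,"ax":0,"ay":0,"az":0,"hand":1}
    - {"x":0,"y":0,"z":-1,"ax":0,"ay":0,"az":0,"hand":1}

```text
t: 9.7
tool_pos: [481.0, -91.6, 201.9]
tcp_rot: [-2.192, -2.247, 0.004]
wrist_force: [1.2, -0.4, 0.9]
grip_width: 85.0
grip_force: 0.0
```

play_rows:
  deltas:
    - {"x":0,"y":0,"z":-0.5,"ax":0,"ay":0,"az":0,"hand":1}
    - {"x":0,"y":0,"z":-0.98,"ax":0,"ay":0,"az":0,"hand":1}
    - {"x":0,"y":0,"z":-0.98,"ax":0,"ay":0,"az":0,"hand":1}

```text
t: 10.07
tool_pos: [484.6, -92.6, 323.1]
tcp_rot: [2.189, 2.245, 0.011]
wrist_force: [-0.1, -0.1, -0.3]
grip_width: 85.2
grip_force: 0.0
```

play_rows:
  deltas:
    - {"x":-0.5,"y":-0.23,"z":0,"ax":0,"ay":0,"az":0,"hand":1}
    - {"x":-0.98,"y":-0.46,"z":0,"ax":0,"ay":0,"az":0,"hand":1}
    - {"x":-0.98,"y":-0.46,"z":0,"ax":0,"ay":0,"az":0,"hand":1}

```text
t: 10.45
tool_pos: [425.9, -214.7, 318.4]
tcp_rot: [-2.204, -2.238, 0.002]
wrist_force: [1.1, 0.3, 0.9]
grip_width: 85.2
grip_force: 0.0
```

play_rows:
  deltas:
    - {"x":-0.5,"y":-0.23,"z":0,"ax":0,"ay":0,"az":0,"hand":1}
    - {"x":-0.98,"y":-0.46,"z":0,"ax":0,"ay":0,"az":0,"hand":1}
    - {"x":-0.98,"y":-0.46,"z":0,"ax":0,"ay":0,"az":0,"hand":1}
    - {"x":-0.98,"y":-0.46,"z":0,"ax":0,"ay":0,"az":0,"hand":1}

```text
t: 10.95
tool_pos: [377.2, -328.7, 318.0]
tcp_rot: [-2.193, -2.247, -0.0]
wrist_force: [0.5, -0.2, 0.1]
grip_width: 85.3
grip_force: 0.0
```

```bash
python3 - <<'E'
from h import *
print(ctrl.state()["tool_pos"],ctrl.state()["joint_pos"])
im=ctrl.get_image("side"); P=cloud(im); save(im,"s1.png")
# caps / tops by height
def circ(z0,z1,cx,cy,r=60):
    q=P[(P[...,2]>z0)&(P[...,2]<z1)&(np.hypot(P[...,0]-cx,P[...,1]-cy)<r)]
    return len(q),q.min(0).round(),q.max(0).round()
print("knob",circ(98,112,486,-86))
print("tallA",circ(200,240,401,138)); print("tallB",circ(200,240,383,-202))
im=ctrl.get_image("top"); P=cloud(im)
print("shortA",circ(178,196,378,-328,30)); print("tallA",circ(200,240,401,138)); print("tallB",circ(200,240,383,-202))
plan([((378,-329,322),Rdown())])
E
```

```text
[ 377.24189728 -328.72899484  317.96835401] [-0.09555115  0.28740169  0.90909083  2.03358321 -0.27880283  0.94933361
  0.98326808]
knob (155, array([ 466., -146.,   98.]), array([512., -73., 111.]))
tallA (778, array([370., 110., 200.]), array([428., 168., 239.]))
tallB (832, array([ 352., -234.,  200.]), array([ 409., -174.,  238.]))
shortA (98, array([ 366., -341.,  180.]), array([ 390., -316.,  196.]))
tallA (544, array([370., 109., 200.]), array([431., 165., 239.]))
tallB (531, array([ 352., -234.,  200.]), array([ 411., -174.,  239.]))
{'x': -0.012, 'y': -0.003, 'z': -0.033, 'ax': -0.001, 'ay': -0.002, 'az': 0.004} rows 1 -> [ 378. -329.  322.]
```

play_rows:
  deltas:
    - {"x":0,"y":0.005,"z":0.4,"ax":0,"ay":0,"az":0,"hand":1}
    - {"x":0,"y":0.005,"z":0.7,"ax":0,"ay":0,"az":0,"hand":1}
    - {"x":0,"y":0.005,"z":0.95,"ax":0,"ay":0,"az":0,"hand":1}
    - {"x":0,"y":0.005,"z":1,"ax":0,"ay":0,"az":0,"hand":1}

```text
t: 11.55
tool_pos: [378.2, -326.7, 197.0]
tcp_rot: [-2.186, -2.25, 0.0]
wrist_force: [0.3, -0.0, 0.5]
grip_width: 85.5
grip_force: 0.0
```

play_rows:
  deltas:
    - {"x":0,"y":0,"z":0.25,"ax":0,"ay":0,"az":0,"hand":1}
    - {"x":0,"y":0,"z":0.46,"ax":0,"ay":0,"az":0,"hand":1}
    - {"x":0,"y":0,"z":0.48,"ax":0,"ay":0,"az":0,"hand":0}
    - {"x":0,"y":0,"z":0.48,"ax":0,"ay":0,"az":0,"hand":-1}
    - {"x":0,"y":0,"z":0.48,"ax":0,"ay":0,"az":0,"hand":-1}
    - {"x":0,"y":0,"z":0.48,"ax":0,"ay":0,"az":0,"hand":-1}
    - {"x":0,"y":0,"z":0.48,"ax":0,"ay":0,"az":0,"hand":-1}
    - {"x":0,"y":0,"z":0.48,"ax":0,"ay":0,"az":0,"hand":-1}
  grip_force: 60

```text
t: 12.55
tool_pos: [378.9, -330.1, 142.6]
tcp_rot: [2.191, 2.248, 0.002]
wrist_force: [-0.3, 0.9, 6.4]
grip_width: 25.4
grip_force: 59.0
```

play_rows:
  deltas:
    - {"x":0,"y":0,"z":-0.25,"ax":0,"ay":0,"az":0,"hand":-1}
    - {"x":0,"y":0,"z":-0.5,"ax":0,"ay":0,"az":0,"hand":-1}
    - {"x":0,"y":0,"z":-0.75,"ax":0,"ay":0,"az":0,"hand":-1}
    - {"x":0,"y":0,"z":-0.75,"ax":0,"ay":0,"az":0,"hand":-1}

```text
t: 13.05
tool_pos: [379.0, -330.5, 233.1]
tcp_rot: [2.19, 2.246, 0.002]
wrist_force: [-0.9, 0.2, -2.5]
grip_width: 24.9
grip_force: 59.7
```

play_rows:
  deltas:
    - {"x":-0.06,"y":0.2,"z":0,"ax":0,"ay":0,"az":0,"hand":-1}
    - {"x":-0.13,"y":0.4,"z":0,"ax":0,"ay":0,"az":0,"hand":-1}
    - {"x":-0.2,"y":0.6,"z":0,"ax":0,"ay":0,"az":0,"hand":-1}
    - {"x":-0.3,"y":0.8,"z":0,"ax":0,"ay":0,"az":0,"hand":-1}
    - {"x":-0.36,"y":0.9,"z":0,"ax":0,"ay":0,"az":0,"hand":-1}
    - {"x":-0.36,"y":0.9,"z":0,"ax":0,"ay":0,"az":0,"hand":-1}
    - {"x":-0.36,"y":0.9,"z":0,"ax":0,"ay":0,"az":0,"hand":-1}

```text
t: 13.92
tool_pos: [485.5, -369.5, 230.8]
tcp_rot: [-2.193, -2.247, 0.0]
wrist_force: [-0.0, -0.0, -2.3]
grip_width: 25.2
grip_force: 59.7
```

```bash
python3 - <<'E'
from h import *
plan([((488.5,-370.5,155.6),Rdown())])
im=ctrl.get_image("side"); save(im,"s2.png")
E
```

```text
{'x': -0.01, 'y': 0.026, 'z': 0.626, 'ax': -0.002, 'ay': -0.001, 'az': 0.0} rows 2 -> [ 488. -370.  156.]
```

View pics/s2.png

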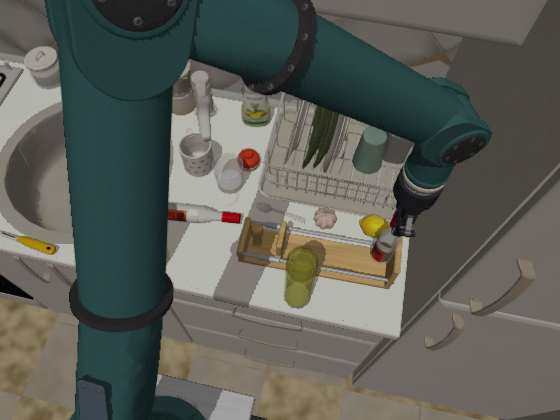

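play_rows:
  deltas:
    - {"x":-0.005,"y":0.025,"z":0.2,"ax":0,"ay":0,"az":0,"hand":-1}
    - {"x":-0.005,"y":0.025,"z":0.4,"ax":0,"ay":0,"az":0,"hand":-1}
    - {"x":-0.005,"y":0.025,"z":0.55,"ax":0,"ay":0,"az":0,"hand":-1}
    - {"x":-0.005,"y":0.025,"z":0.62,"ax":0,"ay":0,"az":0,"hand":-1}
    - {"x":-0.005,"y":0.025,"z":0.62,"ax":0,"ay":0,"az":0,"hand":-1}
    - {"x":-0.005,"y":0.025,"z":0.62,"ax":0,"ay":0,"az":0,"hand":-1}

```text
t: 14.72
tool_pos: [490.5, -371.1, 157.7]
tcp_rot: [2.192, 2.248, 0.0]
wrist_force: [0.3, 0.2, -1.8]
grip_width: 25.1
grip_force: 59.6
```

```bash
python3 - <<'E'
from h import *
s=ctrl.state(); print(s["tool_pos"],s["wrist_force"],s["grip_width"])
E
```

```text
[ 490.48151441 -371.07569967  157.6813125 ] [ 0.29598999  0.16759302 -1.82528243] 25.14751471128119
```

play_rows:
  deltas:
    - {"x":0,"y":0,"z":0.03,"ax":0,"ay":0,"az":0,"hand":-1}
    - {"x":0,"y":0,"z":0.03,"ax":0,"ay":0,"az":0,"hand":-1}
    - {"x":0,"y":0,"z":0.03,"ax":0,"ay":0,"az":0,"hand":-0.2}
    - {"x":0,"y":0,"z":0.03,"ax":0,"ay":0,"az":0,"hand":0.6}
    - {"x":0,"y":0,"z":0.03,"ax":0,"ay":0,"az":0,"hand":0.6}
    - {"x":0,"y":0,"z":0.03,"ax":0,"ay":0,"az":0,"hand":0.6}
    - {"x":0,"y":0,"z":-0.3,"ax":0,"ay":0,"az":0,"hand":0.6}
    - {"x":0,"y":0,"z":-0.7,"ax":0,"ay":0,"az":0,"hand":0.6}
    - {"x":0,"y":0,"z":-1,"ax":0,"ay":0,"az":0,"hand":1}

```text
t: 15.85
tool_pos: [490.2, -371.0, 278.8]
tcp_rot: [2.192, 2.248, -0.0]
wrist_force: [0.1, -0.0, -0.1]
grip_width: 84.0
grip_force: 0.0
```

play_rows:
  deltas:
    - {"x":0.5,"y":0.1,"z":-0.3,"ax":0,"ay":0,"az":0,"hand":1}
    - {"x":0.98,"y":0.2,"z":-0.3,"ax":0,"ay":0,"az":0,"hand":1}
    - {"x":0.98,"y":0.2,"z":-0.3,"ax":0,"ay":0,"az":0,"hand":1}

```text
t: 16.23
tool_pos: [513.5, -245.9, 312.5]
tcp_rot: [-2.18, -2.259, -0.005]
wrist_force: [0.8, -0.5, 0.1]
grip_width: 85.6
grip_force: 0.0
```

```bash
python3 - <<'E'
from h import *
s=ctrl.state(); print(s["tool_pos"],s["wrist_force"],s["grip_width"])
for c in ("top","side"):
    im=ctrl.get_image(c); P=cloud(im); save(im,c+"3.png")
    def circ(n,z0,z1,cx,cy,r=60):
        q=P[(P[...,2]>z0)&(P[...,2]<z1)&(np.hypot(P[...,0]-cx,P[...,1]-cy)<r)]
        if len(q): print(c,n,len(q),q.min(0).round(),q.max(0).round(),q.mean(0).round())
    circ("short_a cap",190,210,489,-369,30); circ("short_a body",60,110,489,-369,30)
    # lying bottle
    f=np.asarray(im["frame"]).astype(int)
    box=(P[...,0]>480)&(P[...,0]<570)&(P[...,1]>-45)&(P[...,1]<185)&(P[...,2]>5)&(P[...,2]<60)
    q=P[box]; red=box&(f[...,0]>140)&(f[...,1]<60); r=P[red]
    print(c,len(q),cv2.minAreaRect(q[:,:2].astype(np.float32)), "z",q[:,2].max())
    for a in range(-40,170,20):
        k=q[(q[:,1]>a)&(q[:,1]<a+20)]
        if len(k)>5: print(a+10,len(k),k[:,0].min().round(),k[:,0].max().round(),"ztop",k[:,2].max().round(),"x at top",k[np.argsort(k[:,2])[-8:],0].mean().round(1))
    print("red",r.min(0),r.max(0))
E
```

```text
[ 513.48037432 -245.89655103  312.53831323] [ 0.82509513 -0.45483192  0.07604947] 85.63967528005308
top short_a cap 3 [ 478. -381.  204.] [ 483. -376.  205.] [ 481. -378.  205.]
top 875 ((527.4072265625, 66.09495544433594), (220.93527221679688, 76.85881042480469), 87.71859741210938) z 50.174849160266604
-30 31 525.0 553.0 ztop 38.0 x at top 536.6
-10 67 503.0 549.0 ztop 42.0 x at top 535.1
10 60 520.0 546.0 ztop 42.0 x at top 532.3
30 61 518.0 544.0 ztop 38.0 x at top 531.9
50 98 490.0 546.0 ztop 44.0 x at top 528.1
70 112 504.0 547.0 ztop 48.0 x at top 524.6
90 110 502.0 547.0 ztop 49.0 x at top 527.6
110 113 499.0 568.0 ztop 50.0 x at top 523.7
130 111 497.0 543.0 ztop 48.0 x at top 518.6
150 107 492.0 563.0 ztop 47.0 x at top 519.5
red [509.32955679  99.07289698  40.38089758] [515.25332442 105.02738097  41.89934563]
side short_a cap 167 [ 478. -384.  190.] [ 504. -357.  207.] [ 489. -370.  202.]
side short_a body 251 [ 467. -399.   60.] [ 501. -347.  110.] [ 477. -371.   87.]
side 1213 ((515.86572265625, 66.1274642944336), (63.28114700317383, 192.81214904785156), 3.6585538387298584) z 49.38121888598869
-30 51 524.0 548.0 ztop 40.0 x at top 535.2
-10 92 515.0 550.0 ztop 38.0 x at top 536.6
10 83 521.0 547.0 ztop 39.0 x at top 533.5
30 88 517.0 543.0 ztop 39.0 x at top 530.0
50 139 500.0 548.0 ztop 46.0 x at top 526.9
70 148 504.0 548.0 ztop 49.0 x at top 525.5
90 153 482.0 544.0 ztop 49.0 x at top 524.5
110 152 486.0 543.0 ztop 49.0 x at top 518.8
130 147 498.0 544.0 ztop 48.0 x at top 518.9
150 146 497.0 539.0 ztop 49.0 x at top 519.0
170 14 499.0 529.0 ztop 45.0 x at top 520.4Traceback (most recent call last):
  File "<stdin>", line 17, in <module>
    return umr_minimum(a, axis, None, out, keepdims, initial, where)
ValueError: zero-size array to reduction operation minimum which has no identity
```

```bash
cat >> h.py <<'E'
def Rtilt(al,psi,stand=False): # closing axis yaw psi deg; z tilt al deg
    a,p=np.radians(al),np.radians(psi)
    y=np.array([np.cos(p),np.sin(p),0]); b=np.array([np.sin(p),-np.cos(p),0]); Z=np.array([0,0,1.])
    z=(np.cos(a)*b-np.sin(a)*Z) if stand else (-np.cos(a)*Z-np.sin(a)*b)
    return np.stack([np.cross(y,z),y,z],1)
E
python3 - <<'E'
from h import *
plan([((533,13,250),Rtilt(45,5.9)),((533,13,90),Rtilt(45,5.9))])
E
```

```text
{'x': 0.731, 'y': 0.081, 'z': 0.175, 'ax': 0.009, 'ay': 0.25, 'az': -0.023} rows 2 -> [ 519. -163.  292.]
{'x': 0.659, 'y': 0.1, 'z': 0.357, 'ax': 0.009, 'ay': 0.25, 'az': -0.023} rows 2 -> [526. -75. 271.]
{'x': 0.542, 'y': 0.118, 'z': 0.514, 'ax': 0.009, 'ay': 0.25, 'az': -0.023} rows 2 -> [533.  13. 250.]
{'x': -0.471, 'y': 0.0, 'z': 0.471, 'ax': 0.0, 'ay': 0.0, 'az': -0.0} rows 2 -> [533.  13. 170.]
{'x': -0.471, 'y': 0.0, 'z': 0.471, 'ax': 0.0, 'ay': 0.0, 'az': -0.0} rows 2 -> [533.  13.  90.]
```

play_rows:
  deltas:
    - {"x":0.37,"y":0.04,"z":0.09,"ax":0,"ay":0.12,"az":0,"hand":0.3}
    - {"x":0.73,"y":0.08,"z":0.175,"ax":0.009,"ay":0.25,"az":-0.023,"hand":0.3}
    - {"x":0.73,"y":0.08,"z":0.175,"ax":0.009,"ay":0.25,"az":-0.023,"hand":0.3}

```text
t: 16.7
tool_pos: [517.6, -165.9, 290.6]
tcp_rot: [-2.026, -2.124, -0.257]
wrist_force: [-0.4, -1.2, -0.1]
grip_width: 55.3
grip_force: 0.0
```

play_rows:
  deltas:
    - {"x":0.33,"y":0.05,"z":0.18,"ax":0,"ay":0.12,"az":0,"hand":0.3}
    - {"x":0.66,"y":0.1,"z":0.357,"ax":0.009,"ay":0.25,"az":-0.023,"hand":0.3}
    - {"x":0.66,"y":0.1,"z":0.357,"ax":0.009,"ay":0.25,"az":-0.023,"hand":0.3}

```text
t: 17.08
tool_pos: [525.2, -77.7, 269.4]
tcp_rot: [-1.847, -1.986, -0.483]
wrist_force: [0.3, -0.5, -0.3]
grip_width: 55.4
grip_force: 0.0
```

play_rows:
  deltas:
    - {"x":0.27,"y":0.06,"z":0.26,"ax":0,"ay":0.12,"az":0,"hand":0.3}
    - {"x":0.54,"y":0.118,"z":0.514,"ax":0.009,"ay":0.25,"az":-0.023,"hand":0.3}
    - {"x":0.54,"y":0.118,"z":0.514,"ax":0.009,"ay":0.25,"az":-0.023,"hand":0.3}
    - {"x":0.54,"y":0.118,"z":0.514,"ax":0.009,"ay":0.25,"az":-0.023,"hand":0.3}

```text
t: 17.58
tool_pos: [533.8, 8.5, 250.2]
tcp_rot: [-1.663, -1.838, -0.687]
wrist_force: [-0.0, -0.9, -0.2]
grip_width: 55.2
grip_force: 0.0
```

```bash
python3 - <<'E'
from h import *
s=ctrl.state(); print(s["tool_pos"],s["joint_pos"].round(2),s["grip_width"])
plan([((533,13,100),Rtilt(45,5.9)),((533,13,14),Rtilt(45,5.9))])
E
```

```text
[533.80452435   8.47063814 250.24823119] [-0.06  0.56  0.49  1.99 -0.95  1.33  1.09] 55.23085075163319
{'x': -0.427, 'y': -0.003, 'z': 0.458, 'ax': 0.002, 'ay': 0.002, 'az': -0.001} rows 2 -> [533.  11. 175.]
{'x': -0.428, 'y': -0.002, 'z': 0.457, 'ax': 0.002, 'ay': 0.002, 'az': -0.001} rows 2 -> [533.  13. 100.]
{'x': -0.507, 'y': -0.0, 'z': 0.507, 'ax': -0.0, 'ay': -0.0, 'az': 0.0} rows 2 -> [533.  13.  14.]
```

play_rows:
  deltas:
    - {"x":-0.4,"y":0,"z":0.44,"ax":0,"ay":0,"az":0,"hand":0.3}
    - {"x":-0.855,"y":-0.005,"z":0.915,"ax":0,"ay":0,"az":0,"hand":0.3}
    - {"x":-0.855,"y":-0.005,"z":0.915,"ax":0,"ay":0,"az":0,"hand":0.3}
    - {"x":-0.855,"y":-0.005,"z":0.915,"ax":0,"ay":0,"az":0,"hand":0.3}
    - {"x":-0.855,"y":-0.005,"z":0.915,"ax":0,"ay":0,"az":0,"hand":0.3}

```text
t: 18.2
tool_pos: [533.6, 14.9, 101.2]
tcp_rot: [-1.66, -1.838, -0.69]
wrist_force: [-0.4, 0.2, 0.7]
grip_width: 55.7
grip_force: 0.0
```

```bash
python3 - <<'E'
from h import *
s=ctrl.state(); print(s["tool_pos"],s["joint_pos"].round(2),s["grip_width"])
plan([((533,13,14),Rtilt(45,5.9))])
im=ctrl.get_image("side"); cv2.imwrite("pics/s4.png",cv2.resize(np.asarray(im["frame"])[100:320,120:420,::-1],None,fx=2,fy=2))
E
```

```text
[533.63733537  14.90343598 101.2348147 ] [-0.01  0.79  0.41  2.04 -1.11  1.18  1.34] 55.719661763180916
{'x': -0.524, 'y': -0.01, 'z': 0.504, 'ax': 0.005, 'ay': 0.002, 'az': 0.001} rows 2 -> [533.  13.  14.]
```

View pics/s4.png

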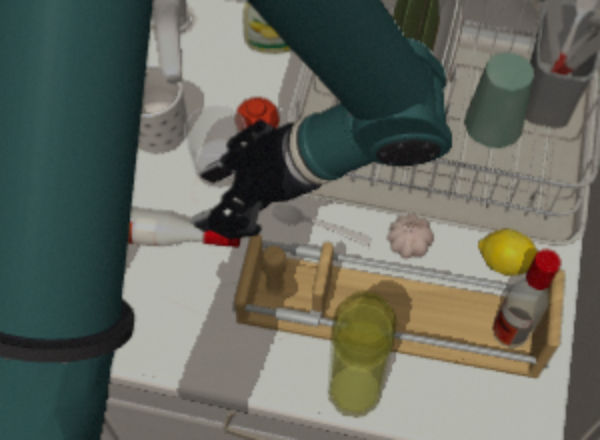

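```bash
python3 - <<'E'
from h import *
im=ctrl.get_image("side"); P=cloud(im); f=np.asarray(im["frame"]).astype(int)
teal=(f[...,2]-f[...,0]>15)|((f.sum(-1)<150))
for x in range(500,760,40):
    for y in range(-240,60,60):
        k=teal&(P[...,0]>x)&(P[...,0]<x+40)&(P[...,1]>y)&(P[...,1]<y+60)&(P[...,2]>110)
        if k.sum()>8: print(x,y,k.sum(),P[k][:,2].min().round(),P[k][:,2].max().round())
k=(P[...,0]>610)&(P[...,0]<640)&(P[...,1]>-330)&(P[...,1]<-70)&(P[...,2]<200); print("rim",np.percentile(P[k][:,2],[50,90,98]))
im=ctrl.get_image("top")
P0=cloud(im); k=(P0[...,0]>610)&(P0[...,0]<640)&(P0[...,1]>-330)&(P0[...,1]<-200)&(P0[...,2]<200); print("rim",np.percentile(P0[k][:,2],[50,90,98]))
E
```

```text
500 -240 1549 281.0 485.0
500 -180 985 200.0 590.0
500 -120 705 175.0 636.0
500 -60 275 135.0 229.0
540 -240 234 331.0 448.0
540 -180 114 283.0 318.0
540 -120 160 223.0 283.0
540 -60 184 112.0 228.0
540 0 24 110.0 131.0
580 -240 72 325.0 393.0
580 -60 177 138.0 189.0
660 -240 9 254.0 274.0
700 -240 168 192.0 288.0
740 -240 189 191.0 295.0
rim [  5.9558739   96.74080308 134.15009497]
rim [ 21.77679423 134.06177145 136.39933946]
```

```bash
python3 - <<'E'
from h import *
im=ctrl.get_image("side"); P=cloud(im); f=np.asarray(im["frame"]).astype(int)
teal=((f.sum(-1)<190))
k=teal&(P[...,0]>560)&(P[...,0]<640)&(P[...,1]>-80)&(P[...,1]<60)&(P[...,2]>95)&(P[...,2]<260)
q=P[k]
for y in range(-80,60,10):
    m=q[(q[:,1]>y)&(q[:,1]<y+10)]
    if len(m): i=m[:,0].argmax(); print(y,m[i].round(), m[:,2].min().round())
E
```

```text
-80 [563. -78. 241.] 237.0
-70 [563. -69. 231.] 225.0
-60 [608. -58. 171.] 171.0
-50 [607. -45. 183.] 170.0
-40 [605. -36. 175.] 140.0
-30 [603. -29. 169.] 131.0
-20 [597. -19. 157.] 118.0
-10 [587.  -9. 148.] 108.0
0 [567.   5. 119.] 100.0
10 [564.  14. 111.] 106.0
```

play_rows:
  deltas:
    - {"x":-0.15,"y":-0.005,"z":0.15,"ax":0,"ay":0,"az":0,"hand":0.3}
    - {"x":-0.3,"y":-0.01,"z":0.29,"ax":0,"ay":0,"az":0,"hand":0.3}
    - {"x":-0.42,"y":-0.01,"z":0.41,"ax":0,"ay":0,"az":0,"hand":0.3}
    - {"x":-0.51,"y":-0.01,"z":0.49,"ax":0,"ay":0,"az":0,"hand":0.3}
    - {"x":-0.51,"y":-0.01,"z":0.49,"ax":0,"ay":0,"az":0,"hand":0.3}
    - {"x":-0.51,"y":-0.01,"z":0.49,"ax":0,"ay":0,"az":0,"hand":-1}
    - {"x":-0.51,"y":-0.01,"z":0.49,"ax":0,"ay":0,"az":0,"hand":-1}
    - {"x":-0.51,"y":-0.01,"z":0.49,"ax":0,"ay":0,"az":0,"hand":-1}
    - {"x":-0.51,"y":-0.01,"z":0.49,"ax":0,"ay":0,"az":0,"hand":-1}
    - {"x":-0.51,"y":-0.01,"z":0.49,"ax":0,"ay":0,"az":0,"hand":-1}
  grip_force: 90

```text
t: 19.65
tool_pos: [531.3, 22.9, 19.5]
tcp_rot: [-1.64, -1.827, -0.701]
wrist_force: [-0.7, 11.3, 13.9]
grip_width: 23.5
grip_force: 88.6
```

```bash
python3 - <<'E'
from h import *
s=ctrl.state(); print(s["tool_pos"],s["wrist_force"],s["grip_width"])
p=s["tool_pos"]; 
plan([(p+np.array([0,0,110]),Rtilt(45,5.9)),(p+np.array([0,-40,170]),Rtilt(45,5.9,True)),((495,-120,260),Rtilt(45,1.36,True))])
E
```

```text
[531.30562551  22.8891032   19.54549502] [-0.65132112 11.27202528 13.87380706] 23.456113583887852
{'x': 0.66, 'y': 0.003, 'z': -0.636, 'ax': 0.0, 'ay': -0.018, 'az': 0.004} rows 2 -> [531.  23. 130.]
{'x': 0.06, 'y': -0.017, 'z': -0.294, 'ax': -0.0, 'ay': -0.75, 'az': 0.0} rows 5 -> [531.   3. 160.]
{'x': -0.166, 'y': -0.017, 'z': -0.25, 'ax': -0.0, 'ay': -0.75, 'az': 0.0} rows 5 -> [531. -17. 190.]
{'x': -0.498, 'y': -0.195, 'z': 0.083, 'ax': 0.027, 'ay': 0.0, 'az': 0.027} rows 2 -> [513. -69. 225.]
{'x': -0.503, 'y': -0.178, 'z': 0.088, 'ax': 0.027, 'ay': 0.0, 'az': 0.027} rows 2 -> [ 495. -120.  260.]
```

play_rows:
  deltas:
    - {"x":0.2,"y":0,"z":-0.2,"ax":0,"ay":0,"az":0,"hand":-1}
    - {"x":0.4,"y":0,"z":-0.4,"ax":0,"ay":0,"az":0,"hand":-1}
    - {"x":0.65,"y":0,"z":-0.65,"ax":0,"ay":0,"az":0,"hand":-1}
    - {"x":0.65,"y":0,"z":-0.65,"ax":0,"ay":0,"az":0,"hand":-1}

```text
t: 20.15
tool_pos: [533.2, 13.3, 127.1]
tcp_rot: [-1.66, -1.841, -0.692]
wrist_force: [-0.5, 0.7, -2.4]
grip_width: 23.3
grip_force: 89.3
```

play_rows:
  deltas:
    - {"x":0.01,"y":0,"z":-0.08,"ax":0,"ay":-0.15,"az":0,"hand":-1}
    - {"x":0.02,"y":0,"z":-0.15,"ax":0,"ay":-0.3,"az":0,"hand":-1}
    - {"x":0.04,"y":0,"z":-0.2,"ax":0,"ay":-0.45,"az":0,"hand":-1}
    - {"x":0.05,"y":0,"z":-0.25,"ax":0,"ay":-0.6,"az":0,"hand":-1}
    - {"x":0.06,"y":-0.01,"z":-0.3,"ax":0,"ay":-0.75,"az":0,"hand":-1}
    - {"x":0.06,"y":-0.01,"z":-0.3,"ax":0,"ay":-0.75,"az":0,"hand":-1}

```text
t: 20.9
tool_pos: [531.3, -0.7, 154.3]
tcp_rot: [-2.094, -2.339, -0.0]
wrist_force: [-0.2, 0.5, -2.5]
grip_width: 23.3
grip_force: 89.3
```

play_rows:
  deltas:
    - {"x":-0.05,"y":0,"z":-0.1,"ax":0,"ay":-0.15,"az":0,"hand":-1}
    - {"x":-0.1,"y":0,"z":-0.15,"ax":0,"ay":-0.3,"az":0,"hand":-1}
    - {"x":-0.14,"y":0,"z":-0.2,"ax":0,"ay":-0.45,"az":0,"hand":-1}
    - {"x":-0.16,"y":0,"z":-0.25,"ax":0,"ay":-0.6,"az":0,"hand":-1}
    - {"x":-0.17,"y":-0.01,"z":-0.25,"ax":0,"ay":-0.75,"az":0,"hand":-1}
    - {"x":-0.17,"y":-0.01,"z":-0.25,"ax":0,"ay":-0.75,"az":0,"hand":-1}

```text
t: 21.65
tool_pos: [532.5, -25.5, 181.2]
tcp_rot: [1.653, 1.838, -0.695]
wrist_force: [0.3, 1.0, -2.8]
grip_width: 23.4
grip_force: 89.1
```

```bash
python3 - <<'E'
from h import *
s=ctrl.state(); print(s["tool_pos"],R.from_rotvec(s["tcp_rot"]).as_matrix()[:,2].round(3),s["joint_pos"].round(2),s["grip_width"],s["grip_force"])
plan([((508,-10,300),Rtilt(45,1.36,True)),((495,-200,300),Rtilt(45,1.36,True))])
im=ctrl.get_image("side"); save(im,"s5.png")
E
```

```text
[532.53927389 -25.5490639  181.24866495] [ 0.068 -0.706 -0.705] [-1.19  1.06  1.28  2.14 -0.36  0.61  0.27] 23.37003195563562 89.10817507538013
{'x': -0.298, 'y': -0.099, 'z': -0.401, 'ax': 0.024, 'ay': 0.002, 'az': 0.029} rows 1 -> [520. -18. 241.]
{'x': -0.3, 'y': -0.1, 'z': -0.399, 'ax': 0.024, 'ay': 0.002, 'az': 0.029} rows 1 -> [508. -10. 300.]
{'x': -0.559, 'y': -0.073, 'z': 0.559, 'ax': -0.0, 'ay': 0.0, 'az': -0.0} rows 2 -> [ 502. -105.  300.]
{'x': -0.559, 'y': -0.073, 'z': 0.559, 'ax': -0.0, 'ay': 0.0, 'az': -0.0} rows 2 -> [ 495. -200.  300.]
```

View pics/s5.png

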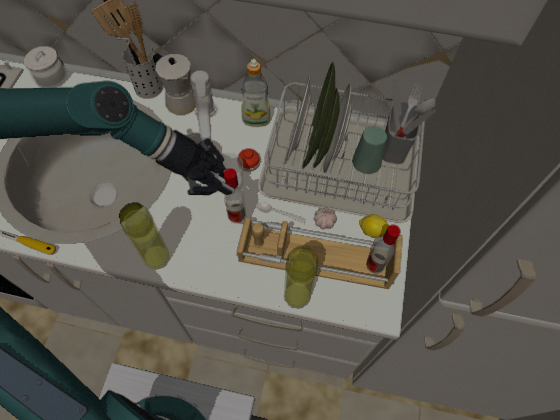

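play_rows:
  deltas:
    - {"x":-0.3,"y":-0.1,"z":-0.4,"ax":0.02,"ay":0,"az":0.03,"hand":-1}
    - {"x":-0.6,"y":-0.2,"z":-0.8,"ax":0.05,"ay":0,"az":0.06,"hand":-1}
    - {"x":-0.6,"y":-0.2,"z":-0.8,"ax":0.05,"ay":0,"az":0.06,"hand":-1}
    - {"x":-0.6,"y":-0.2,"z":-0.8,"ax":0.05,"ay":0,"az":0.06,"hand":-1}

```text
t: 22.2
tool_pos: [506.2, -14.1, 304.4]
tcp_rot: [1.752, 1.771, -0.707]
wrist_force: [0.5, -0.1, -3.3]
grip_width: 23.1
grip_force: 89.2
```

play_rows:
  deltas:
    - {"x":-0.2,"y":-0.03,"z":0.2,"ax":0,"ay":0,"az":0,"hand":-1}
    - {"x":-0.4,"y":-0.05,"z":0.4,"ax":0,"ay":0,"az":0,"hand":-1}
    - {"x":-0.56,"y":-0.07,"z":0.56,"ax":0,"ay":0,"az":0,"hand":-1}
    - {"x":-0.56,"y":-0.07,"z":0.56,"ax":0,"ay":0,"az":0,"hand":-1}

```text
t: 22.7
tool_pos: [497.3, -110.5, 303.3]
tcp_rot: [1.751, 1.766, -0.717]
wrist_force: [-0.1, -0.6, -2.6]
grip_width: 23.4
grip_force: 89.3
```

play_rows:
  deltas:
    - {"x":-0.2,"y":-0.03,"z":0.2,"ax":0,"ay":0,"az":0,"hand":-1}
    - {"x":-0.4,"y":-0.05,"z":0.4,"ax":0,"ay":0,"az":0,"hand":-1}
    - {"x":-0.56,"y":-0.07,"z":0.56,"ax":0,"ay":0,"az":0,"hand":-1}
    - {"x":-0.56,"y":-0.07,"z":0.56,"ax":0,"ay":0,"az":0,"hand":-1}
    - {"x":-0.56,"y":-0.07,"z":0.56,"ax":0,"ay":0,"az":0,"hand":-1}

```text
t: 23.32
tool_pos: [494.2, -201.5, 303.3]
tcp_rot: [1.741, 1.771, -0.712]
wrist_force: [0.5, -0.6, -1.5]
grip_width: 23.5
grip_force: 89.3
```

```bash
cat > m.py <<'E'
from h import *
def axis(P,f,cx,cy,zlo,zhi,r=45):
    # per-height slab extents of points near (cx,cy)
    for z in range(int(zlo),int(zhi),20):
        q=P[(P[...,2]>z)&(P[...,2]<z+20)&(np.hypot(P[...,0]-cx,P[...,1]-cy)<r)]
        if len(q)>6: print(z+10,len(q),"x",q[:,0].min().round(),q[:,0].max().round(),"y",q[:,1].min().round(),q[:,1].max().round())
E
python3 - <<'E'
from m import *
s=ctrl.state(); p=s["tool_pos"]; Rt=R.from_rotvec(s["tcp_rot"]).as_matrix(); g=p-19*Rt[:,2]
print(p,g.round(1),Rt[:,2].round(3),s["joint_pos"].round(2),s["grip_width"],s["grip_force"])
im=ctrl.get_image("side"); save(im,"s6.png"); P=cloud(im); axis(P,0,g[0],g[1],g[2]-165,g[2]-20)
E
```

```text
[ 494.21905723 -201.48426721  303.297686  ] [ 493.8 -188.1  316.8] [ 0.02  -0.706 -0.708] [-0.98  0.71  1.33  2.18  0.13  0.55  0.11] 23.531088992168872 89.32500411523506
161 25 x 474.0 495.0 y -224.0 -183.0
181 81 x 473.0 493.0 y -223.0 -182.0
201 94 x 473.0 496.0 y -223.0 -181.0
221 105 x 473.0 494.0 y -223.0 -179.0
241 108 x 472.0 495.0 y -222.0 -178.0
261 171 x 471.0 505.0 y -222.0 -178.0
281 142 x 476.0 506.0 y -218.0 -182.0
301 31 x 468.0 507.0 y -211.0 -180.0
```

play_rows:
  deltas:
    - {"x":-0.15,"y":-0.02,"z":0.15,"ax":0,"ay":0,"az":0,"hand":-1}
    - {"x":-0.3,"y":-0.04,"z":0.3,"ax":0,"ay":0,"az":0,"hand":-1}
    - {"x":-0.35,"y":-0.045,"z":0.35,"ax":0,"ay":0,"az":0,"hand":-1}
    - {"x":-0.35,"y":-0.045,"z":0.35,"ax":0,"ay":0,"az":0,"hand":-1}

```text
t: 23.88
tool_pos: [490.1, -261.2, 303.8]
tcp_rot: [1.741, 1.77, -0.711]
wrist_force: [-0.5, -0.0, -1.4]
grip_width: 23.2
grip_force: 89.3
```

```bash
python3 - <<'E'
from m import *
s=ctrl.state(); p=s["tool_pos"]; Rt=R.from_rotvec(s["tcp_rot"]).as_matrix()
print(p,Rt[:,2].round(3),s["joint_pos"].round(3),s["grip_width"])
plan([((486.7,-319,p[2]),Rtilt(45,1.36,True)),((486.7,-319,157),Rtilt(45,1.36,True))])
E
```

```text
[ 490.1209998  -261.15576292  303.7943678 ] [ 0.02  -0.706 -0.708] [-0.859  0.692  1.314  2.184  0.162  0.468  0.164] 23.185979226657572
{'x': -0.341, 'y': -0.038, 'z': 0.34, 'ax': 0.003, 'ay': -0.001, 'az': -0.008} rows 1 -> [ 487. -319.  304.]
{'x': 0.432, 'y': -0.0, 'z': 0.432, 'ax': 0.0, 'ay': 0.0, 'az': -0.0} rows 2 -> [ 487. -319.  230.]
{'x': 0.432, 'y': -0.0, 'z': 0.432, 'ax': 0.0, 'ay': 0.0, 'az': -0.0} rows 2 -> [ 487. -319.  157.]
```

play_rows:
  deltas:
    - {"x":-0.15,"y":-0.02,"z":0.15,"ax":0,"ay":0,"az":0,"hand":-1}
    - {"x":-0.28,"y":-0.035,"z":0.28,"ax":0,"ay":0,"az":0,"hand":-1}
    - {"x":-0.34,"y":-0.04,"z":0.34,"ax":0,"ay":0,"az":0,"hand":-1}
    - {"x":-0.34,"y":-0.04,"z":0.34,"ax":0,"ay":0,"az":0,"hand":-1}
    - {"x":-0.34,"y":-0.04,"z":0.34,"ax":0,"ay":0,"az":0,"hand":-1}

```text
t: 24.5
tool_pos: [486.9, -318.3, 303.6]
tcp_rot: [1.74, 1.771, -0.711]
wrist_force: [0.2, 1.0, -1.9]
grip_width: 23.9
grip_force: 89.3
```

play_rows:
  deltas:
    - {"x":0.12,"y":0,"z":0.12,"ax":0,"ay":0,"az":0,"hand":-1}
    - {"x":0.24,"y":0,"z":0.24,"ax":0,"ay":0,"az":0,"hand":-1}
    - {"x":0.36,"y":0,"z":0.36,"ax":0,"ay":0,"az":0,"hand":-1}
    - {"x":0.43,"y":0,"z":0.43,"ax":0,"ay":0,"az":0,"hand":-1}
    - {"x":0.43,"y":0,"z":0.43,"ax":0,"ay":0,"az":0,"hand":-1}
    - {"x":0.43,"y":0,"z":0.43,"ax":0,"ay":0,"az":0,"hand":-1}

```text
t: 25.25
tool_pos: [487.4, -319.5, 231.7]
tcp_rot: [1.741, 1.769, -0.711]
wrist_force: [-0.3, 0.3, -1.5]
grip_width: 23.4
grip_force: 89.3
```

```bash
python3 - <<'E'
from m import *
s=ctrl.state(); p=s["tool_pos"]; Rt=R.from_rotvec(s["tcp_rot"]).as_matrix()
print(p,Rt[:,2].round(3),s["joint_pos"].round(3),s["grip_width"])
plan([((486.7,-319,157),Rtilt(45,1.36,True))])
im=ctrl.get_image("side"); save(im,"s7.png"); P=cloud(im); axis(P,0,p[0],p[1],p[2]-150,p[2],30)
cv2.imwrite("pics/s7.png",cv2.resize(np.asarray(im["frame"])[100:320,220:480,::-1],None,fx=2,fy=2))
E
```

```text
[ 487.38220915 -319.4702907   231.66666789] [ 0.021 -0.707 -0.707] [-0.64   0.781  1.168  2.23   0.137  0.251  0.17 ] 23.439672920996923
{'x': 0.443, 'y': -0.012, 'z': 0.437, 'ax': 0.004, 'ay': -0.0, 'az': -0.009} rows 2 -> [ 487. -319.  157.]
91 35 x 468.0 493.0 y -349.0 -299.0
111 76 x 467.0 494.0 y -349.0 -297.0
131 86 x 466.0 489.0 y -340.0 -297.0
151 78 x 465.0 488.0 y -338.0 -296.0
171 93 x 465.0 485.0 y -339.0 -296.0
191 138 x 465.0 493.0 y -340.0 -296.0
211 96 x 468.0 494.0 y -336.0 -301.0
231 22 x 462.0 501.0 y -330.0 -298.0
```

View pics/s7.png

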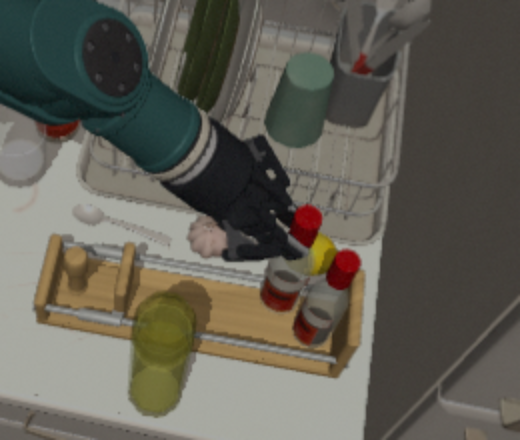

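play_rows:
  deltas:
    - {"x":0.1,"y":0,"z":0.1,"ax":0,"ay":0,"az":0,"hand":-1}
    - {"x":0.19,"y":-0.01,"z":0.21,"ax":0,"ay":0,"az":0,"hand":-1}
    - {"x":0.19,"y":-0.01,"z":0.21,"ax":0,"ay":0,"az":0,"hand":-1}

```text
t: 25.68
tool_pos: [484.8, -320.8, 195.2]
tcp_rot: [1.742, 1.772, -0.715]
wrist_force: [-0.4, -1.1, -1.7]
grip_width: 23.3
grip_force: 89.4
```

```bash
python3 - <<'E'
from m import *
s=ctrl.state(); p=s["tool_pos"]; Rt=R.from_rotvec(s["tcp_rot"]).as_matrix()
print(p,Rt[:,2].round(3),s["joint_pos"].round(3),s["grip_width"])
plan([((486.7,-321,157),Rtilt(45,1.36,True))])
E
```

```text
[ 484.78002232 -320.78892848  195.15426515] [ 0.017 -0.706 -0.708] [-0.599  0.838  1.113  2.253  0.113  0.182  0.148] 23.263464583945165
{'x': 0.223, 'y': 0.014, 'z': 0.227, 'ax': 0.0, 'ay': -0.001, 'az': -0.007} rows 1 -> [ 487. -321.  157.]
```

play_rows:
  deltas:
    - {"x":0.1,"y":0.01,"z":0.1,"ax":0,"ay":0,"az":0,"hand":-1}
    - {"x":0.18,"y":0.015,"z":0.18,"ax":0,"ay":0,"az":0,"hand":-1}
    - {"x":0.22,"y":0.015,"z":0.23,"ax":0,"ay":0,"az":0,"hand":-1}
    - {"x":0.22,"y":0.015,"z":0.23,"ax":0,"ay":0,"az":0,"hand":-1}
    - {"x":0.22,"y":0.015,"z":0.23,"ax":0,"ay":0,"az":0,"hand":-1}

```text
t: 26.3
tool_pos: [488.2, -322.1, 159.2]
tcp_rot: [1.742, 1.769, -0.711]
wrist_force: [-0.4, -0.4, -2.4]
grip_width: 23.5
grip_force: 89.3
```

```bash
python3 - <<'E'
from m import *
s=ctrl.state(); p=s["tool_pos"]; Rt=R.from_rotvec(s["tcp_rot"]).as_matrix()
print(p,Rt[:,2].round(3),s["joint_pos"].round(3),s["wrist_force"].round(1))
im=ctrl.get_image("side"); P=cloud(im)
for z in range(130,230,10):
    q=P[(P[...,2]>z)&(P[...,2]<z+10)&(abs(P[...,0]-487)<30)&(abs(P[...,1]+320)<26)]
    print(z,len(q),q[:,1].min().round(),q[:,1].max().round()) if len(q)>4 else 0
f=np.asarray(im["frame"]).astype(int); red=(f[...,0]>140)&(f[...,1]<50)&(f[...,2]<60); q=P[red&(abs(P[...,1]+320)<26)]; print("captop",q[:,2].max())
E
```

```text
[ 488.21138265 -322.08417585  159.22566437] [ 0.02  -0.707 -0.707] [-0.563  0.9    1.059  2.262  0.087  0.115  0.12 ] [-0.4 -0.4 -2.4]
130 55 -339.0 -306.0
140 13 -335.0 -318.0
160 26 -331.0 -297.0
170 66 -331.0 -295.0
180 89 -332.0 -295.0
190 73 -331.0 -295.0
200 117 -331.0 -294.0
210 61 -330.0 -306.0
captop 210.49786130067332
```

play_rows:
  deltas:
    - {"x":0.015,"y":0,"z":0.015,"ax":0,"ay":0,"az":0,"hand":-1}
    - {"x":0.03,"y":0,"z":0.03,"ax":0,"ay":0,"az":0,"hand":-1}
    - {"x":0.04,"y":0,"z":0.04,"ax":0,"ay":0,"az":0,"hand":-1}
    - {"x":0.04,"y":0,"z":0.04,"ax":0,"ay":0,"az":0,"hand":-1}

```text
t: 26.85
tool_pos: [488.7, -323.3, 153.9]
tcp_rot: [1.741, 1.766, -0.712]
wrist_force: [-0.6, 1.1, 7.0]
grip_width: 23.3
grip_force: 89.6
```

play_rows:
  deltas:
    - {"x":0,"y":0,"z":0,"ax":0,"ay":0,"az":0,"hand":-0.3}
    - {"x":0,"y":0,"z":0,"ax":0,"ay":0,"az":0,"hand":0.3}
    - {"x":0,"y":0,"z":0,"ax":0,"ay":0,"az":0,"hand":0.3}
    - {"x":0,"y":0,"z":0,"ax":0,"ay":0,"az":0,"hand":0.3}
    - {"x":0,"y":0,"z":-0.25,"ax":0,"ay":0,"az":0,"hand":0.3}
    - {"x":0,"y":0,"z":-0.5,"ax":0,"ay":0,"az":0,"hand":0.3}
    - {"x":0,"y":0,"z":-1,"ax":0,"ay":0,"az":0,"hand":0.3}
    - {"x":0,"y":0,"z":-1,"ax":0,"ay":0,"az":0,"hand":0.3}

```text
t: 27.85
tool_pos: [488.7, -233.8, 238.4]
tcp_rot: [1.735, 1.773, -0.704]
wrist_force: [1.3, -0.5, -0.4]
grip_width: 55.6
grip_force: 0.0
```

play_rows:
  deltas:
    - {"x":-0.2,"y":0,"z":-0.2,"ax":0,"ay":0.15,"az":0,"hand":1}
    - {"x":-0.3,"y":0,"z":-0.3,"ax":0,"ay":0.3,"az":0,"hand":1}
    - {"x":-0.5,"y":0,"z":-0.4,"ax":0,"ay":0.45,"az":0,"hand":1}
    - {"x":-0.6,"y":0,"z":-0.5,"ax":0,"ay":0.6,"az":0,"hand":1}
    - {"x":-0.6,"y":0,"z":-0.6,"ax":0,"ay":0.75,"az":0,"hand":1}
    - {"x":-0.6,"y":0,"z":-0.6,"ax":0,"ay":0.75,"az":0,"hand":1}

```text
t: 28.6
tool_pos: [483.4, -242.1, 339.7]
tcp_rot: [2.203, 2.226, 0.01]
wrist_force: [0.1, 0.1, -0.4]
grip_width: 85.6
grip_force: 0.0
```

```bash
python3 - <<'E'
from m import *
s=ctrl.state(); p=s["tool_pos"]; Rt=R.from_rotvec(s["tcp_rot"]).as_matrix()
print(p,Rt[:,2].round(3),s["joint_pos"].round(3),s["wrist_force"].round(1))
for c in("top","side"):
    im=ctrl.get_image(c); P=cloud(im); f=np.asarray(im["frame"]).astype(int); red=(f[...,0]>140)&(f[...,1]<50)&(f[...,2]<60)
    for y in(-370,-321):
        q=P[red&(P[...,2]>180)&(abs(P[...,1]-y)<24)]; print(c,y,len(q),q.min(0).round(),q.max(0).round()) if len(q) else 0
plan([((382,-204,345),Rdown())])
E
```

```text
[ 483.38207261 -242.14283003  339.66846597] [ 0.011 -0.002 -1.   ] [-0.252  0.304  0.815  1.934 -0.266  1.002  0.694] [ 0.1  0.1 -0.4]
{'x': 0.147, 'y': -0.421, 'z': -0.034, 'ax': 0.003, 'ay': 0.0, 'az': -0.003} rows 1 -> [ 433. -221.  341.]
{'x': 0.148, 'y': -0.421, 'z': -0.032, 'ax': 0.003, 'ay': 0.0, 'az': -0.003} rows 1 -> [ 382. -204.  345.]
```

play_rows:
  deltas:
    - {"x":0.15,"y":-0.42,"z":-0.03,"ax":0,"ay":0,"az":0,"hand":1}
    - {"x":0.295,"y":-0.84,"z":-0.06,"ax":0.006,"ay":0,"az":-0.006,"hand":1}
    - {"x":0.295,"y":-0.84,"z":-0.06,"ax":0.006,"ay":0,"az":-0.006,"hand":1}
    - {"x":0.295,"y":-0.84,"z":-0.06,"ax":0.006,"ay":0,"az":-0.006,"hand":1}

```text
t: 29.2
tool_pos: [384.1, -202.1, 344.5]
tcp_rot: [2.187, 2.253, 0.003]
wrist_force: [0.1, -0.3, -0.5]
grip_width: 85.5
grip_force: 0.0
```

```bash
python3 - <<'E'
from m import *
s=ctrl.state(); print(s["tool_pos"],s["joint_pos"].round(3))
im=ctrl.get_image("side"); P=cloud(im)
cv2.imwrite("pics/s8.png",cv2.resize(np.asarray(im["frame"])[60:350,200:460,::-1],None,fx=2,fy=2))
axis(P,0,490,-370,20,200,26); axis(P,0,487,-322,20,200,26)
plan([((382,-204,186),Rdown())])
E
```

```text
[ 384.11007054 -202.09349836  344.50306169] [-0.417  0.089  0.873  2.12  -0.084  0.964  0.532]
30 70 x 468.0 491.0 y -396.0 -347.0
50 79 x 468.0 494.0 y -396.0 -348.0
70 79 x 468.0 494.0 y -396.0 -348.0
90 87 x 467.0 492.0 y -396.0 -348.0
110 130 x 468.0 504.0 y -395.0 -348.0
130 157 x 471.0 503.0 y -391.0 -351.0
150 47 x 478.0 493.0 y -380.0 -359.0
170 59 x 477.0 494.0 y -382.0 -357.0
190 63 x 477.0 494.0 y -383.0 -357.0
30 65 x 469.0 494.0 y -348.0 -299.0
50 71 x 468.0 491.0 y -348.0 -299.0
70 71 x 469.0 492.0 y -348.0 -300.0
90 79 x 468.0 489.0 y -348.0 -299.0
110 120 x 469.0 497.0 y -343.0 -299.0
130 149 x 471.0 504.0 y -341.0 -303.0
150 50 x 477.0 494.0 y -334.0 -309.0
170 58 x 477.0 494.0 y -333.0 -309.0
190 58 x 478.0 492.0 y -335.0 -309.0
{'x': -0.005, 'y': -0.013, 'z': 0.661, 'ax': 0.001, 'ay': 0.0, 'az': 0.003} rows 2 -> [ 383. -203.  265.]
{'x': -0.005, 'y': -0.012, 'z': 0.661, 'ax': 0.001, 'ay': 0.0, 'az': 0.003} rows 2 -> [ 382. -204.  186.]
```

View pics/s8.png

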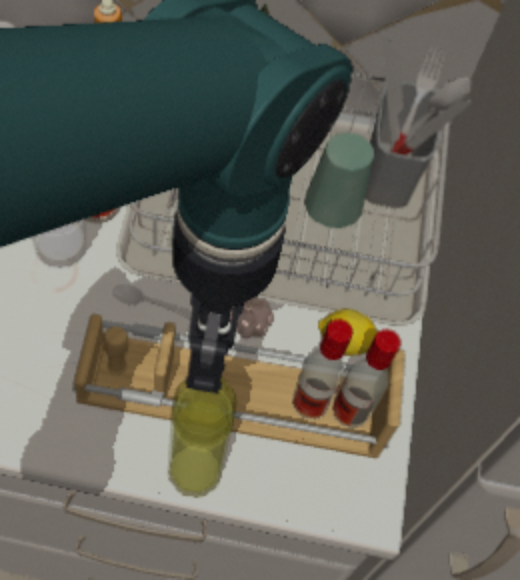

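play_rows:
  deltas:
    - {"x":-0.012,"y":-0.02,"z":0.35,"ax":0,"ay":0,"az":0,"hand":1}
    - {"x":-0.012,"y":-0.02,"z":0.65,"ax":0,"ay":0,"az":0,"hand":1}
    - {"x":-0.012,"y":-0.02,"z":0.7,"ax":0,"ay":0,"az":0,"hand":1}
    - {"x":-0.012,"y":-0.02,"z":0.7,"ax":0,"ay":0,"az":0,"hand":1}

```text
t: 29.75
tool_pos: [382.1, -205.6, 261.3]
tcp_rot: [2.191, 2.249, 0.001]
wrist_force: [-0.8, -0.4, -0.1]
grip_width: 85.2
grip_force: 0.0
```

```bash
python3 - <<'E'
from m import *
s=ctrl.state(); print(s["tool_pos"],s["joint_pos"].round(3))
plan([((382,-204,175),Rdown())])
E
```

```text
[ 382.12770852 -205.64401052  261.27156442] [-0.304  0.241  0.837  2.228 -0.259  0.765  0.733]
{'x': 0.014, 'y': -0.002, 'z': 0.719, 'ax': 0.002, 'ay': 0.001, 'az': 0.002} rows 2 -> [ 382. -204.  175.]
```

play_rows:
  deltas:
    - {"x":0.01,"y":0,"z":0.2,"ax":0,"ay":0,"az":0,"hand":1}
    - {"x":0.01,"y":0,"z":0.4,"ax":0,"ay":0,"az":0,"hand":1}
    - {"x":0.01,"y":0,"z":0.6,"ax":0,"ay":0,"az":0,"hand":1}
    - {"x":0.01,"y":0,"z":0.7,"ax":0,"ay":0,"az":0,"hand":1}
    - {"x":0.01,"y":0,"z":0.71,"ax":0,"ay":0,"az":0,"hand":1}
    - {"x":0.01,"y":0,"z":0.71,"ax":0,"ay":0,"az":0,"hand":0.2}
    - {"x":0.01,"y":0,"z":0.71,"ax":0,"ay":0,"az":0,"hand":-1}
    - {"x":0.01,"y":0,"z":0.71,"ax":0,"ay":0,"az":0,"hand":-1}
    - {"x":0.01,"y":0,"z":0.71,"ax":0,"ay":0,"az":0,"hand":-1}
    - {"x":0.01,"y":0,"z":0.71,"ax":0,"ay":0,"az":0,"hand":-1}
  grip_force: 80

```text
t: 31.0
tool_pos: [382.2, -204.4, 177.3]
tcp_rot: [2.19, 2.248, 0.006]
wrist_force: [-0.8, -0.3, 7.7]
grip_width: 61.0
grip_force: 85.6
```

play_rows:
  deltas:
    - {"x":0,"y":0,"z":-0.25,"ax":0,"ay":0,"az":0,"hand":-1}
    - {"x":0,"y":0,"z":-0.5,"ax":0,"ay":0,"az":0,"hand":-1}
    - {"x":0,"y":0,"z":-0.75,"ax":0,"ay":0,"az":0,"hand":-1}
    - {"x":0,"y":0,"z":-0.75,"ax":0,"ay":0,"az":0,"hand":-1}

```text
t: 31.5
tool_pos: [382.6, -204.6, 267.9]
tcp_rot: [2.188, 2.247, 0.009]
wrist_force: [-0.4, 0.4, -3.5]
grip_width: 60.7
grip_force: 88.2
```

play_rows:
  deltas:
    - {"x":0,"y":0.2,"z":0,"ax":0,"ay":0,"az":0,"hand":-1}
    - {"x":-0.05,"y":0.4,"z":0,"ax":0,"ay":0,"az":0,"hand":-1}
    - {"x":-0.2,"y":0.65,"z":0,"ax":0,"ay":0,"az":0,"hand":-1}
    - {"x":-0.4,"y":0.85,"z":0,"ax":0,"ay":0,"az":0,"hand":-1}
    - {"x":-0.5,"y":0.85,"z":0,"ax":0,"ay":0,"az":0,"hand":-1}
    - {"x":-0.5,"y":0.85,"z":0,"ax":0,"ay":0,"az":0,"hand":-1}
    - {"x":-0.5,"y":0.85,"z":0,"ax":0,"ay":0,"az":0,"hand":-1}

```text
t: 32.38
tool_pos: [483.2, -260.3, 265.5]
tcp_rot: [-2.192, -2.248, -0.004]
wrist_force: [-0.3, 0.4, -1.4]
grip_width: 61.1
grip_force: 88.3
```

```bash
python3 - <<'E'
from m import *
s=ctrl.state(); print(s["tool_pos"],s["joint_pos"].round(3),s["grip_width"],s["wrist_force"].round(1))
im=ctrl.get_image("side"); P=cloud(im); p=s["tool_pos"]
axis(P,0,p[0],p[1],60,290,34)
plan([((485.8,-264,190),Rdown())])
E
```

```text
[ 483.23315565 -260.30970686  265.45095676] [-0.164  0.418  0.783  1.996 -0.385  0.878  0.853] 61.09351916870229 [-0.3  0.4 -1.4]
90 41 x 452.0 487.0 y -290.0 -229.0
110 103 x 451.0 475.0 y -290.0 -230.0
130 115 x 452.0 476.0 y -289.0 -229.0
150 115 x 452.0 486.0 y -290.0 -229.0
170 125 x 451.0 487.0 y -290.0 -229.0
190 127 x 451.0 487.0 y -290.0 -230.0
210 138 x 451.0 487.0 y -290.0 -230.0
230 142 x 451.0 489.0 y -291.0 -229.0
250 153 x 451.0 486.0 y -291.0 -230.0
270 75 x 453.0 488.0 y -291.0 -230.0
290 92 x 454.0 492.0 y -289.0 -230.0
{'x': -0.034, 'y': 0.017, 'z': 0.631, 'ax': 0.001, 'ay': -0.002, 'az': 0.002} rows 2 -> [ 486. -264.  190.]
```

play_rows:
  deltas:
    - {"x":-0.035,"y":0.025,"z":0.15,"ax":0,"ay":0,"az":0,"hand":-1}
    - {"x":-0.035,"y":0.025,"z":0.3,"ax":0,"ay":0,"az":0,"hand":-1}
    - {"x":-0.035,"y":0.025,"z":0.45,"ax":0,"ay":0,"az":0,"hand":-1}
    - {"x":-0.035,"y":0.025,"z":0.58,"ax":0,"ay":0,"az":0,"hand":-1}
    - {"x":-0.035,"y":0.025,"z":0.63,"ax":0,"ay":0,"az":0,"hand":-1}
    - {"x":-0.035,"y":0.025,"z":0.63,"ax":0,"ay":0,"az":0,"hand":-1}
    - {"x":-0.035,"y":0.025,"z":0.63,"ax":0,"ay":0,"az":0,"hand":-1}

```text
t: 33.3
tool_pos: [488.3, -265.6, 190.8]
tcp_rot: [2.191, 2.248, 0.004]
wrist_force: [0.0, 0.1, -2.4]
grip_width: 61.0
grip_force: 88.3
```

play_rows:
  deltas:
    - {"x":0,"y":0,"z":0.02,"ax":0,"ay":0,"az":0,"hand":-1}
    - {"x":0,"y":0,"z":0.02,"ax":0,"ay":0,"az":0,"hand":-1}
    - {"x":0,"y":0,"z":0.02,"ax":0,"ay":0,"az":0,"hand":0.7}
    - {"x":0,"y":0,"z":0.02,"ax":0,"ay":0,"az":0,"hand":1}
    - {"x":0,"y":0,"z":0.02,"ax":0,"ay":0,"az":0,"hand":1}
    - {"x":0,"y":0,"z":-0.2,"ax":0,"ay":0,"az":0,"hand":1}
    - {"x":0,"y":0,"z":-0.5,"ax":0,"ay":0,"az":0,"hand":1}
    - {"x":0,"y":0,"z":-0.98,"ax":0,"ay":0,"az":0,"hand":1}
    - {"x":0,"y":0,"z":-0.98,"ax":0,"ay":0,"az":0,"hand":1}

```text
t: 34.42
tool_pos: [490.1, -267.8, 312.5]
tcp_rot: [2.186, 2.242, 0.009]
wrist_force: [-0.3, 0.7, -0.5]
grip_width: 85.3
grip_force: 0.0
```

play_rows:
  deltas:
    - {"x":0,"y":0,"z":-0.2,"ax":0,"ay":0,"az":0,"hand":1}
    - {"x":0.5,"y":-0.05,"z":-0.3,"ax":0,"ay":0,"az":0,"hand":1}
    - {"x":0.98,"y":-0.1,"z":-0.3,"ax":0,"ay":0,"az":0,"hand":1}
    - {"x":0.98,"y":-0.1,"z":-0.3,"ax":0,"ay":0,"az":0,"hand":1}

```text
t: 34.92
tool_pos: [472.1, -142.1, 342.7]
tcp_rot: [-2.179, -2.259, -0.005]
wrist_force: [-0.2, -0.6, -0.3]
grip_width: 85.2
grip_force: 0.0
```

```bash
python3 - <<'E'
from m import *
s=ctrl.state(); print(s["tool_pos"],s["joint_pos"].round(3))
plan([((400,138,345),Rdown())])
im=ctrl.get_image("side"); P=cloud(im); axis(P,0,487,-264,100,250,34)
im=ctrl.get_image("top"); P=cloud(im); axis(P,0,400,138,200,240,36)
E
```

```text
[ 472.12908797 -142.05742738  342.67026954] [-0.515  0.226  0.871  2.015 -0.211  0.992  0.497]
{'x': 0.785, 'y': -0.172, 'z': -0.003, 'ax': -0.0, 'ay': -0.001, 'az': 0.004} rows 2 -> [448. -49. 343.]
{'x': 0.784, 'y': -0.175, 'z': -0.004, 'ax': -0.0, 'ay': -0.001, 'az': 0.004} rows 2 -> [424.  45. 344.]
{'x': 0.783, 'y': -0.179, 'z': -0.005, 'ax': -0.0, 'ay': -0.001, 'az': 0.004} rows 2 -> [400. 138. 345.]
110 104 x 456.0 481.0 y -296.0 -236.0
130 114 x 457.0 491.0 y -296.0 -235.0
150 117 x 457.0 490.0 y -295.0 -235.0
170 125 x 457.0 493.0 y -297.0 -235.0
190 124 x 457.0 493.0 y -296.0 -235.0
210 154 x 457.0 493.0 y -296.0 -235.0
230 291 x 458.0 514.0 y -296.0 -236.0
250 426 x 463.0 513.0 y -291.0 -242.0
210 93 x 371.0 431.0 y 109.0 158.0
230 451 x 372.0 429.0 y 112.0 165.0
```

play_rows:
  deltas:
    - {"x":0.4,"y":-0.09,"z":0,"ax":0,"ay":0,"az":0,"hand":1}
    - {"x":0.785,"y":-0.17,"z":0,"ax":0,"ay":0,"az":0,"hand":1}
    - {"x":0.785,"y":-0.17,"z":0,"ax":0,"ay":0,"az":0,"hand":1}

```text
t: 35.4
tool_pos: [449.1, -52.7, 343.6]
tcp_rot: [-2.188, -2.254, -0.003]
wrist_force: [0.4, 0.1, -1.0]
grip_width: 85.4
grip_force: 0.0
```

play_rows:
  deltas:
    - {"x":0.4,"y":-0.09,"z":0,"ax":0,"ay":0,"az":0,"hand":1}
    - {"x":0.785,"y":-0.175,"z":0,"ax":0,"ay":0,"az":0,"hand":1}
    - {"x":0.785,"y":-0.175,"z":0,"ax":0,"ay":0,"az":0,"hand":1}

```text
t: 35.78
tool_pos: [426.4, 40.2, 344.0]
tcp_rot: [2.188, 2.253, 0.003]
wrist_force: [1.0, -1.0, 1.0]
grip_width: 85.6
grip_force: 0.0
```

play_rows:
  deltas:
    - {"x":0.4,"y":-0.09,"z":0,"ax":0,"ay":0,"az":0,"hand":1}
    - {"x":0.785,"y":-0.18,"z":0,"ax":0,"ay":0,"az":0,"hand":1}
    - {"x":0.785,"y":-0.18,"z":0,"ax":0,"ay":0,"az":0,"hand":1}
    - {"x":0.785,"y":-0.18,"z":0,"ax":0,"ay":0,"az":0,"hand":1}

```text
t: 36.28
tool_pos: [403.5, 130.2, 344.2]
tcp_rot: [2.195, 2.244, 0.003]
wrist_force: [-0.5, -0.2, 0.2]
grip_width: 85.8
grip_force: 0.0
```

```bash
python3 - <<'E'
from m import *
s=ctrl.state(); print(s["tool_pos"],s["joint_pos"].round(3))
plan([((401,138,265),Rdown())])
E
```

```text
[403.45155666 130.18579544 344.20137793] [-1.078  0.058  0.702  2.135 -0.043  0.961 -0.33 ]
{'x': 0.066, 'y': -0.021, 'z': 0.66, 'ax': 0.003, 'ay': 0.001, 'az': -0.002} rows 2 -> [401. 138. 265.]
```

play_rows:
  deltas:
    - {"x":0.06,"y":-0.02,"z":0.3,"ax":0,"ay":0,"az":0,"hand":1}
    - {"x":0.06,"y":-0.02,"z":0.6,"ax":0,"ay":0,"az":0,"hand":1}
    - {"x":0.06,"y":-0.02,"z":0.66,"ax":0,"ay":0,"az":0,"hand":1}
    - {"x":0.06,"y":-0.02,"z":0.66,"ax":0,"ay":0,"az":0,"hand":1}

```text
t: 36.78
tool_pos: [400.8, 138.4, 265.4]
tcp_rot: [2.195, 2.245, 0.003]
wrist_force: [0.5, -0.2, -0.3]
grip_width: 85.3
grip_force: 0.0
```

```bash
python3 - <<'E'
from m import *
s=ctrl.state(); print(s["tool_pos"],s["joint_pos"].round(3))
plan([((401,138,176),Rdown())])
E
```

```text
[400.75628972 138.38454689 265.38023111] [-1.028  0.19   0.686  2.239 -0.173  0.76  -0.202]
{'x': -0.003, 'y': -0.0, 'z': 0.745, 'ax': 0.003, 'ay': 0.0, 'az': -0.001} rows 2 -> [401. 138. 176.]
```

play_rows:
  deltas:
    - {"x":0,"y":0,"z":0.2,"ax":0,"ay":0,"az":0,"hand":1}
    - {"x":0,"y":0,"z":0.4,"ax":0,"ay":0,"az":0,"hand":1}
    - {"x":0,"y":0,"z":0.6,"ax":0,"ay":0,"az":0,"hand":1}
    - {"x":0,"y":0,"z":0.72,"ax":0,"ay":0,"az":0,"hand":1}
    - {"x":0,"y":0,"z":0.74,"ax":0,"ay":0,"az":0,"hand":1}
    - {"x":0,"y":0,"z":0.74,"ax":0,"ay":0,"az":0,"hand":0.2}
    - {"x":0,"y":0,"z":0.74,"ax":0,"ay":0,"az":0,"hand":-1}
    - {"x":0,"y":0,"z":0.74,"ax":0,"ay":0,"az":0,"hand":-1}
    - {"x":0,"y":0,"z":0.74,"ax":0,"ay":0,"az":0,"hand":-1}
    - {"x":0,"y":0,"z":0.74,"ax":0,"ay":0,"az":0,"hand":-1}
  grip_force: 80

```text
t: 38.02
tool_pos: [401.1, 140.2, 177.5]
tcp_rot: [2.192, 2.249, 0.007]
wrist_force: [-0.9, -0.2, 5.7]
grip_width: 61.2
grip_force: 86.2
```

play_rows:
  deltas:
    - {"x":0,"y":0,"z":-0.3,"ax":0,"ay":0,"az":0,"hand":-1}
    - {"x":0,"y":0,"z":-0.6,"ax":0,"ay":0,"az":0,"hand":-1}
    - {"x":0,"y":0,"z":-0.95,"ax":0,"ay":0,"az":0,"hand":-1}
    - {"x":0,"y":0,"z":-1,"ax":0,"ay":0,"az":0,"hand":-1}
    - {"x":0,"y":0,"z":-1,"ax":0,"ay":0,"az":0,"hand":-1}

```text
t: 38.65
tool_pos: [399.1, 139.8, 296.0]
tcp_rot: [2.192, 2.25, 0.004]
wrist_force: [-0.5, -0.0, -3.4]
grip_width: 60.9
grip_force: 89.4
```

```bash
python3 - <<'E'
from m import *
s=ctrl.state(); print(s["tool_pos"],s["joint_pos"].round(3),s["grip_width"])
p=s["tool_pos"]
plan([((450,60,p[2]+20),Rdown()),((484.3,-197,p[2]+20),Rdown())])
E
```

```text
[399.06940672 139.82180548 296.01426981] [-1.093  0.136  0.733  2.203 -0.123  0.838 -0.255] 60.94160378568762
{'x': -0.676, 'y': 0.407, 'z': -0.167, 'ax': 0.002, 'ay': -0.001, 'az': 0.003} rows 2 -> [450.  60. 316.]
{'x': -0.716, 'y': 0.078, 'z': -0.0, 'ax': 0.0, 'ay': -0.0, 'az': -0.0} rows 2 -> [461. -26. 316.]
{'x': -0.716, 'y': 0.078, 'z': -0.0, 'ax': 0.0, 'ay': -0.0, 'az': -0.0} rows 2 -> [ 473. -111.  316.]
{'x': -0.716, 'y': 0.078, 'z': -0.0, 'ax': 0.0, 'ay': -0.0, 'az': -0.0} rows 2 -> [ 484. -197.  316.]
```

play_rows:
  deltas:
    - {"x":-0.3,"y":0.2,"z":-0.17,"ax":0,"ay":0,"az":0,"hand":-1}
    - {"x":-0.68,"y":0.41,"z":-0.17,"ax":0,"ay":0,"az":0,"hand":-1}
    - {"x":-0.68,"y":0.41,"z":-0.17,"ax":0,"ay":0,"az":0,"hand":-1}

```text
t: 39.02
tool_pos: [451.8, 55.1, 315.7]
tcp_rot: [2.2, 2.238, -0.001]
wrist_force: [-0.7, 0.7, -3.8]
grip_width: 61.1
grip_force: 89.7
```

play_rows:
  deltas:
    - {"x":-0.36,"y":0.04,"z":0,"ax":0,"ay":0,"az":0,"hand":-1}
    - {"x":-0.715,"y":0.08,"z":0,"ax":0,"ay":0,"az":0,"hand":-1}
    - {"x":-0.715,"y":0.08,"z":0,"ax":0,"ay":0,"az":0,"hand":-1}

```text
t: 39.4
tool_pos: [461.4, -29.2, 315.3]
tcp_rot: [2.2, 2.242, -0.002]
wrist_force: [-0.4, 0.9, -3.0]
grip_width: 61.3
grip_force: 89.7
```

play_rows:
  deltas:
    - {"x":-0.36,"y":0.04,"z":0,"ax":0,"ay":0,"az":0,"hand":-1}
    - {"x":-0.715,"y":0.08,"z":0,"ax":0,"ay":0,"az":0,"hand":-1}
    - {"x":-0.715,"y":0.08,"z":0,"ax":0,"ay":0,"az":0,"hand":-1}

```text
t: 39.78
tool_pos: [473.9, -113.9, 315.6]
tcp_rot: [2.198, 2.243, -0.0]
wrist_force: [0.1, 0.6, -2.9]
grip_width: 61.2
grip_force: 89.7
```

play_rows:
  deltas:
    - {"x":-0.25,"y":0.03,"z":0,"ax":0,"ay":0,"az":0,"hand":-1}
    - {"x":-0.45,"y":0.06,"z":0,"ax":0,"ay":0,"az":0,"hand":-1}
    - {"x":-0.6,"y":0.08,"z":0,"ax":0,"ay":0,"az":0,"hand":-1}
    - {"x":-0.66,"y":0.08,"z":0,"ax":0,"ay":0,"az":0,"hand":-1}
    - {"x":-0.66,"y":0.08,"z":0,"ax":0,"ay":0,"az":0,"hand":-1}
    - {"x":-0.66,"y":0.08,"z":0,"ax":0,"ay":0,"az":0,"hand":-1}

```text
t: 40.52
tool_pos: [486.2, -188.8, 316.1]
tcp_rot: [-2.19, -2.251, -0.004]
wrist_force: [0.1, -0.5, -3.3]
grip_width: 60.9
grip_force: 89.6
```

```bash
python3 - <<'E'
from m import *
s=ctrl.state(); p=s["tool_pos"]; print(p,s["joint_pos"].round(3),s["grip_width"],s["wrist_force"].round(1))
im=ctrl.get_image("side"); P=cloud(im); axis(P,0,p[0],p[1],100,310,34)
plan([((484.3,-197,191),Rdown())])
cv2.imwrite("pics/s9.png",cv2.resize(np.asarray(im["frame"])[60:350,200:460,::-1],None,fx=2,fy=2))
E
```

```text
[ 486.18902786 -188.8476975   316.10757099] [-0.374  0.313  0.846  1.995 -0.29   0.955  0.645] 60.93410762569509 [ 0.1 -0.5 -3.3]
150 102 x 454.0 485.0 y -219.0 -156.0
170 119 x 454.0 485.0 y -219.0 -159.0
190 127 x 454.0 486.0 y -219.0 -158.0
210 142 x 454.0 483.0 y -218.0 -157.0
230 135 x 454.0 484.0 y -219.0 -159.0
250 163 x 453.0 485.0 y -219.0 -158.0
270 158 x 454.0 485.0 y -219.0 -157.0
290 180 x 454.0 483.0 y -219.0 -159.0
310 131 x 455.0 483.0 y -219.0 -158.0
{'x': -0.034, 'y': -0.01, 'z': 0.522, 'ax': 0.001, 'ay': -0.001, 'az': 0.002} rows 2 -> [ 485. -193.  254.]
{'x': -0.034, 'y': -0.01, 'z': 0.522, 'ax': 0.001, 'ay': -0.001, 'az': 0.002} rows 2 -> [ 484. -197.  191.]
```

View pics/s9.png

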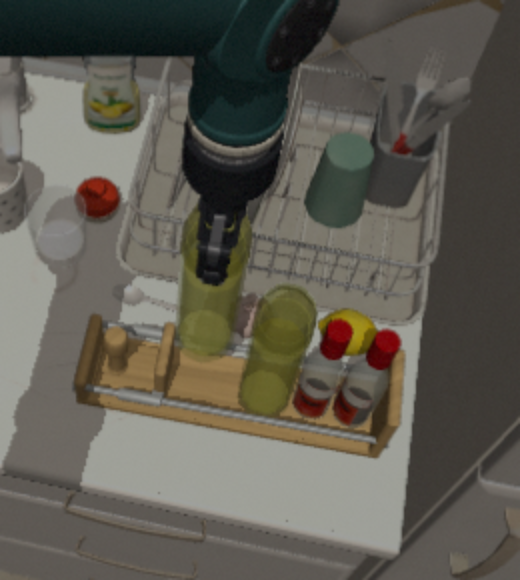

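play_rows:
  deltas:
    - {"x":-0.04,"y":-0.01,"z":0.2,"ax":0,"ay":0,"az":0,"hand":-1}
    - {"x":-0.04,"y":-0.01,"z":0.4,"ax":0,"ay":0,"az":0,"hand":-1}
    - {"x":-0.04,"y":-0.01,"z":0.5,"ax":0,"ay":0,"az":0,"hand":-1}
    - {"x":-0.04,"y":-0.01,"z":0.5,"ax":0,"ay":0,"az":0,"hand":-1}

```text
t: 41.08
tool_pos: [485.1, -194.6, 256.1]
tcp_rot: [-2.192, -2.25, -0.003]
wrist_force: [-0.7, 0.4, -3.9]
grip_width: 61.0
grip_force: 89.6
```

play_rows:
  deltas:
    - {"x":0,"y":0,"z":0.15,"ax":0,"ay":0,"az":0,"hand":-1}
    - {"x":0,"y":0,"z":0.3,"ax":0,"ay":0,"az":0,"hand":-1}
    - {"x":0,"y":0,"z":0.42,"ax":0,"ay":0,"az":0,"hand":-1}
    - {"x":0,"y":0,"z":0.51,"ax":0,"ay":0,"az":0,"hand":-1}
    - {"x":0,"y":0,"z":0.53,"ax":0,"ay":0,"az":0,"hand":-1}
    - {"x":0,"y":0,"z":0.53,"ax":0,"ay":0,"az":0,"hand":-1}
    - {"x":0,"y":0,"z":0.53,"ax":0,"ay":0,"az":0,"hand":-1}

```text
t: 41.95
tool_pos: [486.1, -195.5, 193.5]
tcp_rot: [2.191, 2.248, 0.005]
wrist_force: [-0.6, -0.1, -2.4]
grip_width: 60.7
grip_force: 89.6
```

play_rows:
  deltas:
    - {"x":0,"y":0,"z":0.02,"ax":0,"ay":0,"az":0,"hand":-1}
    - {"x":0,"y":0,"z":0.035,"ax":0,"ay":0,"az":0,"hand":-1}
    - {"x":0,"y":0,"z":0.038,"ax":0,"ay":0,"az":0,"hand":-1}
    - {"x":0,"y":0,"z":0.038,"ax":0,"ay":0,"az":0,"hand":0.7}
    - {"x":0,"y":0,"z":0.038,"ax":0,"ay":0,"az":0,"hand":1}
    - {"x":0,"y":0,"z":0.038,"ax":0,"ay":0,"az":0,"hand":1}
    - {"x":0,"y":0,"z":-0.2,"ax":0,"ay":0,"az":0,"hand":1}
    - {"x":0,"y":0,"z":-0.5,"ax":0,"ay":0,"az":0,"hand":1}
    - {"x":0,"y":0,"z":-0.98,"ax":0,"ay":0,"az":0,"hand":1}
    - {"x":0,"y":0,"z":-0.98,"ax":0,"ay":0,"az":0,"hand":1}

```text
t: 43.2
tool_pos: [488.0, -197.2, 314.7]
tcp_rot: [2.186, 2.243, 0.011]
wrist_force: [-0.3, 0.1, -0.7]
grip_width: 85.3
grip_force: 0.0
```

play_rows:
  deltas:
    - {"x":0,"y":0,"z":-0.2,"ax":0,"ay":0,"az":0,"hand":1}
    - {"x":0.5,"y":0,"z":-0.2,"ax":0,"ay":0,"az":0,"hand":1}
    - {"x":0.98,"y":0,"z":-0.2,"ax":0,"ay":0,"az":0,"hand":1}
    - {"x":0.98,"y":0,"z":-0.2,"ax":0,"ay":0,"az":0,"hand":0}
    - {"x":0.98,"y":0,"z":-0.2,"ax":0,"ay":0,"az":0,"hand":0}

```text
t: 43.82
tool_pos: [481.8, -77.8, 334.1]
tcp_rot: [2.191, 2.25, 0.002]
wrist_force: [1.0, -0.8, -0.5]
grip_width: 51.3
grip_force: 0.0
```

```bash
python3 - <<'E'
from m import *
s=ctrl.state(); p=s["tool_pos"]; print(p,s["joint_pos"].round(3),s["grip_width"],s["wrist_force"].round(1))
im=ctrl.get_image("side"); P=cloud(im); 
for y in (-195,-265):axis(P,0,486,y,100,250,34)
im=ctrl.get_image("side"); P=cloud(im)
q=P[(P[...,2]>96)&(P[...,2]<112)&(abs(P[...,0]-484)<18)&(P[...,1]>-120)&(P[...,1]<-60)]; print("knob",q.min(0).round(),q.max(0).round())
save(im,"s10.png")
E
```

```text
[481.75560668 -77.75944827 334.09811785] [-0.654  0.227  0.873  2.037 -0.212  0.966  0.355] 51.33907837650689 [ 1.  -0.8 -0.5]
110 96 x 454.0 486.0 y -226.0 -165.0
130 119 x 453.0 487.0 y -226.0 -163.0
150 113 x 454.0 483.0 y -225.0 -166.0
170 123 x 453.0 485.0 y -226.0 -165.0
190 126 x 454.0 490.0 y -226.0 -164.0
210 148 x 454.0 486.0 y -225.0 -163.0
230 283 x 455.0 512.0 y -225.0 -164.0
250 424 x 461.0 511.0 y -221.0 -169.0
110 107 x 457.0 493.0 y -297.0 -235.0
130 114 x 456.0 483.0 y -296.0 -235.0
150 116 x 457.0 491.0 y -296.0 -235.0
170 129 x 457.0 493.0 y -296.0 -235.0
190 126 x 457.0 493.0 y -296.0 -235.0
210 153 x 457.0 493.0 y -296.0 -235.0
230 286 x 459.0 513.0 y -296.0 -236.0
250 433 x 462.0 512.0 y -291.0 -241.0
knob [ 469. -103.   96.] [494. -75. 112.]
```

```bash
python3 - <<'E'
from h import *
Rt=Rdown()@R.from_rotvec([0,-np.radians(12),0]).as_matrix(); print(Rt[:,2])
plan([((482,-85,230),Rt),((482,-91,150),Rt),((482,-91,84),Rt)])
E
```

```text
[ 0.00493463 -0.20785312 -0.9781476 ]
{'x': -0.024, 'y': -0.001, 'z': 0.435, 'ax': 0.001, 'ay': -0.1, 'az': -0.0} rows 1 -> [482. -82. 282.]
{'x': 0.022, 'y': -0.0, 'z': 0.435, 'ax': 0.001, 'ay': -0.1, 'az': -0.0} rows 1 -> [482. -85. 230.]
{'x': 0.09, 'y': -0.001, 'z': 0.662, 'ax': 0.0, 'ay': 0.0, 'az': 0.0} rows 2 -> [482. -91. 150.]
{'x': 0.114, 'y': -0.0, 'z': 0.538, 'ax': 0.0, 'ay': -0.0, 'az': 0.0} rows 2 -> [482. -91.  84.]
```

play_rows:
  deltas:
    - {"x":-0.06,"y":0,"z":0.4,"ax":0,"ay":-0.1,"az":0,"hand":0.3}
    - {"x":-0.06,"y":0,"z":0.86,"ax":0,"ay":-0.2,"az":0,"hand":0.3}
    - {"x":-0.06,"y":0,"z":0.86,"ax":0,"ay":-0.2,"az":0,"hand":0.3}
    - {"x":-0.06,"y":0,"z":0.86,"ax":0,"ay":-0.2,"az":0,"hand":0.3}

```text
t: 44.42
tool_pos: [483.6, -86.8, 233.1]
tcp_rot: [2.084, 2.132, -0.213]
wrist_force: [0.2, -1.0, 0.4]
grip_width: 55.4
grip_force: 0.0
```

play_rows:
  deltas:
    - {"x":0.04,"y":0,"z":0.33,"ax":0,"ay":0,"az":0,"hand":0.3}
    - {"x":0.09,"y":0,"z":0.66,"ax":0,"ay":0,"az":0,"hand":0.3}
    - {"x":0.09,"y":0,"z":0.66,"ax":0,"ay":0,"az":0,"hand":0.3}
    - {"x":0.09,"y":0,"z":0.66,"ax":0,"ay":0,"az":0,"hand":0.3}

```text
t: 44.92
tool_pos: [484.9, -92.0, 154.3]
tcp_rot: [2.083, 2.132, -0.21]
wrist_force: [0.6, 0.6, 0.3]
grip_width: 55.5
grip_force: 0.0
```

```bash
python3 - <<'E'
from h import *
s=ctrl.state(); print(s["tool_pos"],s["joint_pos"].round(2),s["grip_width"])
Rt=Rdown()@R.from_rotvec([0,-np.radians(12),0]).as_matrix()
plan([((482,-91,84),Rt)])
E
```

```text
[484.91374938 -91.99883766 154.28596404] [-0.56  0.53  0.72  2.24 -0.29  0.48  0.36] 55.46421293778545
{'x': 0.13, 'y': -0.028, 'z': 0.571, 'ax': 0.007, 'ay': -0.001, 'az': -0.001} rows 2 -> [482. -91.  84.]
```

play_rows:
  deltas:
    - {"x":0.06,"y":-0.02,"z":0.28,"ax":0,"ay":0,"az":0,"hand":0.3}
    - {"x":0.13,"y":-0.02,"z":0.56,"ax":0,"ay":0,"az":0,"hand":0.3}
    - {"x":0.13,"y":-0.02,"z":0.56,"ax":0,"ay":0,"az":0,"hand":0.3}
    - {"x":0.13,"y":-0.02,"z":0.56,"ax":0,"ay":0,"az":0,"hand":-1}
    - {"x":0.13,"y":-0.02,"z":0.56,"ax":0,"ay":0,"az":0,"hand":-1}
    - {"x":0.13,"y":-0.02,"z":0.56,"ax":0,"ay":0,"az":0,"hand":-1}
    - {"x":0.13,"y":-0.02,"z":0.56,"ax":0,"ay":0,"az":0,"hand":-1}
  grip_force: 70

```text
t: 45.8
tool_pos: [482.9, -89.8, 85.0]
tcp_rot: [2.08, 2.133, -0.21]
wrist_force: [0.4, 0.8, 7.8]
grip_width: 26.0
grip_force: 68.3
```

play_rows:
  deltas:
    - {"x":-0.03,"y":0,"z":0.006,"ax":0,"ay":0,"az":0,"hand":-1}
    - {"x":-0.06,"y":0,"z":0.013,"ax":0,"ay":0,"az":0,"hand":-1}
    - {"x":-0.09,"y":0,"z":0.019,"ax":0,"ay":0,"az":0,"hand":-1}
    - {"x":-0.12,"y":0,"z":0.026,"ax":0,"ay":0,"az":0,"hand":-1}
    - {"x":-0.15,"y":0,"z":0.032,"ax":0,"ay":0,"az":0,"hand":-1}
    - {"x":-0.17,"y":0,"z":0.036,"ax":0,"ay":0,"az":0,"hand":-1}
    - {"x":-0.19,"y":0,"z":0.04,"ax":0,"ay":0,"az":0,"hand":-1}
    - {"x":-0.19,"y":0,"z":0.04,"ax":0,"ay":0,"az":0,"hand":-1}

```text
t: 46.8
tool_pos: [483.4, -111.6, 85.0]
tcp_rot: [2.08, 2.136, -0.209]
wrist_force: [-0.3, 5.6, 11.0]
grip_width: 25.9
grip_force: 68.3
```

```bash
python3 - <<'E'
from m import *
s=ctrl.state(); print(s["tool_pos"],s["wrist_force"].round(1))
im=ctrl.get_image("side"); P=cloud(im); 
for y in (-200,-268):axis(P,0,486,y,110,220,36)
for y in(-370,-325): axis(P,0,487,y,40,100,26)
save(im,"s11.png")
E
```

```text
[ 483.44280811 -111.62405693   84.9999409 ] [-0.3  5.6 11. ]
120 109 x 455.0 482.0 y -236.0 -175.0
140 113 x 454.0 482.0 y -236.0 -175.0
160 117 x 455.0 482.0 y -236.0 -176.0
180 130 x 455.0 482.0 y -235.0 -174.0
200 134 x 455.0 482.0 y -235.0 -176.0
220 188 x 455.0 501.0 y -236.0 -175.0
120 130 x 457.0 498.0 y -304.0 -234.0
140 118 x 456.0 491.0 y -298.0 -234.0
160 132 x 457.0 493.0 y -297.0 -234.0
180 133 x 457.0 485.0 y -297.0 -234.0
200 154 x 457.0 493.0 y -298.0 -233.0
220 201 x 457.0 501.0 y -297.0 -232.0
50 81 x 465.0 496.0 y -396.0 -347.0
70 79 x 468.0 495.0 y -395.0 -348.0
90 87 x 467.0 492.0 y -396.0 -347.0
50 82 x 468.0 496.0 y -350.0 -300.0
70 81 x 469.0 495.0 y -350.0 -300.0
90 84 x 468.0 492.0 y -350.0 -300.0
```

play_rows:
  deltas:
    - {"x":-0.02,"y":0,"z":0.004,"ax":0,"ay":0,"az":0,"hand":-1}
    - {"x":-0.035,"y":0,"z":0.007,"ax":0,"ay":0,"az":0,"hand":-1}
    - {"x":-0.05,"y":0,"z":0.01,"ax":0,"ay":0,"az":0,"hand":-1}
    - {"x":-0.05,"y":0,"z":0.01,"ax":0,"ay":0,"az":0,"hand":-1}

```text
t: 47.35
tool_pos: [483.6, -116.5, 85.0]
tcp_rot: [2.081, 2.138, -0.207]
wrist_force: [-0.8, 8.1, 12.7]
grip_width: 25.8
grip_force: 68.6
```

```bash
python3 - <<'E'
from m import *
s=ctrl.state(); print(s["tool_pos"],s["wrist_force"].round(1))
E
```

```text
[ 483.57010293 -116.49528691   84.99372484] [-0.8  8.1 12.7]
```

play_rows:
  deltas:
    - {"x":-0.015,"y":0,"z":0.003,"ax":0,"ay":0,"az":0,"hand":-1}
    - {"x":-0.025,"y":0,"z":0.005,"ax":0,"ay":0,"az":0,"hand":-1}
    - {"x":-0.025,"y":0,"z":0.005,"ax":0,"ay":0,"az":0,"hand":-1}

```text
t: 47.72
tool_pos: [483.6, -117.9, 85.0]
tcp_rot: [2.081, 2.14, -0.206]
wrist_force: [-1.4, 12.1, 16.8]
grip_width: 26.4
grip_force: 69.1
```

play_rows:
  deltas:
    - {"x":-0.015,"y":0,"z":0.003,"ax":0,"ay":0,"az":0,"hand":-1}
    - {"x":-0.025,"y":0,"z":0.005,"ax":0,"ay":0,"az":0,"hand":-1}
    - {"x":-0.025,"y":0,"z":0.005,"ax":0,"ay":0,"az":0,"hand":-1}

```text
t: 48.1
tool_pos: [483.6, -118.0, 84.9]
tcp_rot: [2.082, 2.145, -0.203]
wrist_force: [-2.1, 19.7, 23.3]
grip_width: 26.0
grip_force: 70.0
```

```bash
python3 - <<'E'
from m import *
im=ctrl.get_image("side"); P=cloud(im); 
for y in (-211,-273):axis(P,0,486,y,110,190,32)
for y in(-372,-327): axis(P,0,487,y,40,100,24)
q=P[(P[...,2]>70)&(P[...,2]<102)&(abs(P[...,0]-484)<30)&(P[...,1]>-185)&(P[...,1]<-140)]; print("stop",np.percentile(q[:,1],[1,50,99]))
cv2.imwrite("pics/s12.png",cv2.resize(np.asarray(im["frame"])[90:350,200:460,::-1],None,fx=2.3,fy=2.3))
E
```

```text
120 112 x 455.0 485.0 y -243.0 -182.0
140 111 x 455.0 484.0 y -243.0 -181.0
160 114 x 455.0 485.0 y -243.0 -182.0
180 133 x 455.0 487.0 y -243.0 -181.0
120 109 x 457.0 491.0 y -304.0 -241.0
140 119 x 457.0 490.0 y -304.0 -241.0
160 129 x 457.0 491.0 y -304.0 -242.0
180 125 x 458.0 487.0 y -304.0 -242.0
50 75 x 468.0 488.0 y -396.0 -350.0
70 68 x 468.0 488.0 y -396.0 -350.0
90 81 x 467.0 489.0 y -396.0 -350.0
50 69 x 469.0 488.0 y -351.0 -306.0
70 72 x 469.0 488.0 y -350.0 -306.0
90 77 x 469.0 489.0 y -351.0 -304.0
stop [-184.21997775 -174.29283827 -167.2477574 ]
```

View pics/s12.png

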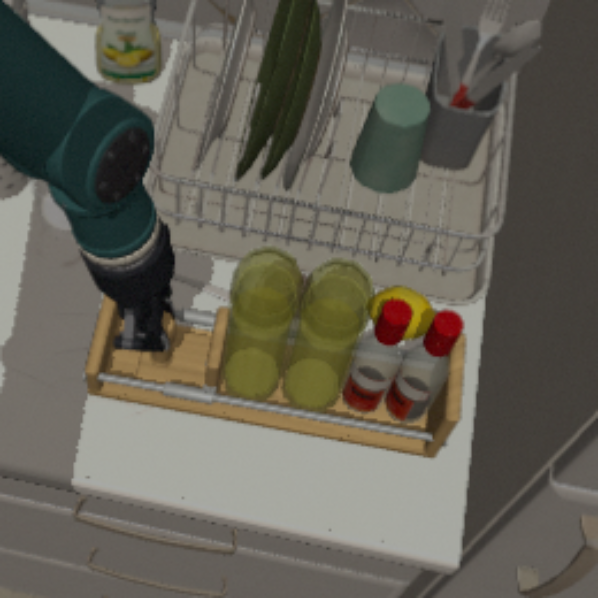

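play_rows:
  deltas:
    - {"x":0,"y":0,"z":0,"ax":0,"ay":0,"az":0,"hand":0.5}
    - {"x":0,"y":0,"z":0,"ax":0,"ay":0,"az":0,"hand":0.5}
    - {"x":0,"y":0,"z":0,"ax":0,"ay":0,"az":0,"hand":0.5}
    - {"x":0,"y":0,"z":-0.2,"ax":0,"ay":0,"az":0,"hand":0.5}
    - {"x":0,"y":0,"z":-0.5,"ax":0,"ay":0,"az":0,"hand":0.5}
    - {"x":0,"y":0,"z":-1,"ax":0,"ay":0,"az":0,"hand":0.5}
    - {"x":0,"y":0,"z":-1,"ax":0,"ay":0,"az":0,"hand":0.5}

```text
t: 49.02
tool_pos: [483.5, -100.0, 203.4]
tcp_rot: [2.078, 2.133, -0.207]
wrist_force: [0.7, 0.6, -0.4]
grip_width: 64.5
grip_force: 0.0
```

play_rows:
  deltas:
    - {"x":0.3,"y":0,"z":-0.5,"ax":0,"ay":0,"az":0,"hand":0.5}
    - {"x":0.5,"y":0,"z":-0.9,"ax":0,"ay":0,"az":0,"hand":0.5}
    - {"x":0.5,"y":0,"z":-0.9,"ax":0,"ay":0,"az":0,"hand":0.5}
    - {"x":0.5,"y":0,"z":-0.9,"ax":0,"ay":0,"az":0,"hand":0.5}

```text
t: 49.52
tool_pos: [477.3, -19.7, 292.7]
tcp_rot: [2.083, 2.136, -0.218]
wrist_force: [-0.9, -0.6, -0.6]
grip_width: 63.9
grip_force: 0.0
```

```bash
python3 - <<'E'
from m import *
s=ctrl.state(); print(s["tool_pos"],s["wrist_force"].round(1))
im=ctrl.get_image("side"); P=cloud(im); 
for y in (-211,-273):axis(P,0,486,y,110,190,32)
for y in(-372,-327): axis(P,0,487,y,40,100,24); axis(P,0,487,y,170,200,24)
q=P[(P[...,2]>100)&(P[...,2]<112)&(abs(P[...,0]-484)<18)&(P[...,1]>-145)&(P[...,1]<-60)]; print("knob",q.min(0).round(),q.max(0).round())
q=P[(P[...,2]>70)&(P[...,2]<102)&(abs(P[...,0]-484)<30)&(P[...,1]>-190)&(P[...,1]<-150)]; print("stop",np.percentile(q[:,1],[1,50,99]))
E
```

```text
[477.3153502  -19.66449481 292.72971097] [-0.9 -0.6 -0.6]
120 105 x 455.0 485.0 y -243.0 -182.0
140 116 x 455.0 486.0 y -243.0 -181.0
160 118 x 455.0 484.0 y -243.0 -182.0
180 130 x 455.0 486.0 y -242.0 -181.0
120 113 x 457.0 491.0 y -304.0 -241.0
140 120 x 457.0 492.0 y -304.0 -241.0
160 121 x 458.0 491.0 y -304.0 -242.0
180 131 x 458.0 487.0 y -304.0 -242.0
50 74 x 467.0 489.0 y -396.0 -350.0
70 79 x 468.0 487.0 y -396.0 -350.0
90 80 x 467.0 488.0 y -396.0 -350.0
180 60 x 477.0 495.0 y -385.0 -359.0
200 166 x 477.0 505.0 y -386.0 -360.0
50 73 x 469.0 489.0 y -351.0 -306.0
70 74 x 468.0 488.0 y -351.0 -306.0
90 76 x 469.0 488.0 y -351.0 -304.0
180 57 x 478.0 494.0 y -339.0 -314.0
200 163 x 479.0 505.0 y -340.0 -304.0
knob [ 469. -132.  100.] [ 496. -105.  111.]
stop [-189.20082633 -175.04654197 -166.72508654]
```

All bottles are upright and snug, and the arm is clear.

```bash
python3 -c "
from rig import ctrl
print(ctrl.finish_job())"
```

```text
the job is handed in; nothing more can be done
None
```

The job is handed in: all four bottles, the toppled one included, stand upright in the rack, and the stop is pushed up until the row gave no more (about 20 N) and let go. The verdict itself was not shown to me. The lemon, garlic, tumbler and mug were not touched on purpose, though I didn't re-measure their positions at the end.

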